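# Torque down the bonnet nut of a gas filter

### The arm

A 7-joint arm with a two-finger parallel gripper is mounted at the origin on a cart in front of the work surface, level with it; the furniture and walls round the work are solid. World frame = base frame: x ahead of the robot, y to its left, z up, the work surface at z = 0. Lengths are in m, angles in rad, forces in N, time in s.
With the tool pointing down it reaches from about 0.425 to 0.925 m from the base axis. Payload 6.8 kg.
Tool frame: the origin (TCP) lies at the very end of the fingers, on their centre line; the grasp point (between the pads) lies 19 mm behind it; z points along the fingers, y is the line along which they close (so a half turn about z gives the same grasp; the last joint's range is limited). The gripper opens to 85 mm and grips with 20 to 120 N. Pads are 22 mm wide; open, the fingers measure 114 mm over their backs; the gripper's body (76 mm by 85 mm) begins 54 mm behind the grasp point. The pads swing forward as they close: fully open they stand 13 mm farther back than shut.
Start: joints at [-1.381, 0.477, 0.022, 1.555, -0.011, 1.109, -0.083], TCP at [0.198, 0.645, 0.231] pointing down, gripper open.
Joint ranges: [-2.96, 2.96], [-0.34, 2.1], [-1.41, 1.46], [0.24, 2.44], [-1.37, 4.51], [0.17, 1.92], [-2.96, 2.96]. Speed limits (rad/s): [2.39, 2.39, 3.14, 3.14, 3.14, 3.14, 3.14].

### API

Orientations are given as a unit quaternion [w, x, y, z].
In Python, from station import monitor, eyes, bot gives the robot as it stands.
- The arm moves only by the shell command python3 -m creep 'ROWS' [FORCE]. ROWS is a JSON list of rows, 1 to 20 of them, each written [[dx, dy, dz], turn, opening]: dx, dy, dz in m, then a turn about the tool's z in rad, then the opening from 0.0 (shut) to 1.0 (fully open); each row shifts and turns the commanded pose from where the row before left it, along the tool's axes as they then stand; what a row does not reach is not made up. A row lasts 1/10 s, in which the tool goes at most 0.05 m and 0.15 rad, less where a joint would pass 70% of its speed; a pose out of reach is approached as far as the arm can. The fingers move at their own pace and stop on an object; FORCE is the grip in N (left out, the last holds). Time passes only in rows, so rows that do not move let the fingers close. It prints the time, the measured TCP pose, the force, the opening and the grip force at its end. Input that does not fit is refused with a message, and nothing moves.
- monitor.get_obs(): the state, without advancing time (a new reading comes with each control period).
- eyes.read_camera(name): name is "side" or "top" or "wrist"; returns the picture (384x512x3 uint8, blue, green, red); there is no depth.
- eyes.camera_info(name): a dict with "vertical_fov" (degrees; the focal length in pixels is half the picture's height over the tangent of half this angle, whatever the lens; pixels are square), "cx", "cy" (the principal point, pixels), "view" (4x4, takes a point from world to camera coordinates); the wrist camera has in their place "hand_eye" (4x4, takes a point from camera to tool coordinates, whose origin is the TCP and whose axes are the flange's). Camera axes: x right, y up, looking along -z (the intrinsics and any distortion apply to the point x, -y, -z); pixel columns grow to the right and rows downward; lengths in m; the calibration is good to about 2 mm. A picture is of the moment at which its call begins: read the wrist's pose just before it. camera_info takes no time and is no camera call.
- bot.hand_in(): hands the job in; it is judged then, once.
The state is a dict: "t": time; "q": joint angles; "joint_vel": joint speeds; "joint_torque": joint torques, N m; "eef_pos": TCP position; "tool_rot": TCP orientation; "contact_force": force on the tool from outside, world axes, zero at the start; "torque": the same for the moment, N m; "gripper_width": opening from 0.0 (shut) to 1.0 (fully open); "grasp_force": force on a finger pad.
Only numpy, scipy, OpenCV 4.12 (cv2) and the standard library are available. Lean on these libraries where they do the work, as an engineer would, in place of code of your own. Each camera call takes 0.05 s, during which the arm holds its last target. There are 200 camera calls.

### The job

The in-line gas filter has a new gasket and its bonnet nut is only hand-tight. Take the torque wrench from its cradle, set its ring fully down over the bonnet nut and tighten clockwise until the wrench gives at its joint; stop there, do not push on to the end of its give. Then lift the wrench off without loosening the nut, lay it back in both saddles of its cradle the way it lay, and leave the things on the bench where they are.

Things in the scene. Friction and masses are not known exactly. Their poses are not given: they have to be found in the camera images.
- filter: Small stainless gas filter, fixed on an aluminium plate 84 x 184 x 10 mm; origin: centre of the plate's underside, on the nut's axis. Two tube ports along y, all below 45 mm. On top the bonnet nut: round flange 53 mm across, upper face 60 mm above the bench; on it a hexagon 36 mm across flats, 18 mm high, top edges chamfered.
- nut_seat (a point): Point on the nut's vertical axis level with its flange's upper face, 60 mm above the bench, where the wrench's ring comes to rest; z up, turns with the nut; a corner of the hexagon lies on its x axis.
- nut (a joint): Angle of the hand-tight nut short of its gasket, rad: -0.22 to -0.08 at the start, grows clockwise seen from above, stays 0 once it bears. From there the gasket crushes for an unknown further 0.2 to 0.65 rad (about 0.4 N m) until the nut is tight and stops. Turned back it reads negative at once, and needs only 0.08 N m for that.
- wrench: Torque wrench's handle. Whole wrench 271 mm, about 0.37 kg: steel ring head, pin joint, square tube, black rubber grip. Origin: under the ring's centre (wrench straight), level with the grip's underside; x from ring to grip end, z up. Pin at x = 36 mm; tube 16 wide, 14 high; flat-sided grip 26 wide, 22 high, x = 116 to 238 mm; centre of mass near x = 112 mm.
- wrench_grip (a point): Middle of the rubber grip's height and width at x = 150 mm of the wrench, a good place to hold it; axes as the wrench.
- ring (a point): Centre of the ring head's underside, 3 mm above the grip's underside. Ring 54 mm across, 16 mm high, open through; hexagon opening 38 mm across flats (some 0.1 rad of play each way on the nut) with a corner on the wrench's x axis: it fits with the handle in line with any corner of the nut. Turns with the head.
- wrench_head (a joint): Breakaway joint between head and handle, rad: 0 straight; gives only when the handle is pulled clockwise seen from above. Rigid up to the set 1.25 N m about its pin (some 11 N at wrench_grip), then folds with falling resistance (0.3 N m at 0.2 rad) to a hard end stop at 0.22 rad; springs straight when unloaded.
- cradle: Fixed wrench cradle: aluminium base 190 x 60 x 6 mm, two grey U saddles 16 mm long with flared mouths. Origin: centre of the base's underside; x from ring end to grip end of the wrench in it. Tube saddle at x = -70 mm: 21 mm wide, floor 24 mm, top 41 mm above the bench; grip saddle at x = +70 mm: 31 mm wide, floor 20 mm, top 37 mm.
- cradle_grip (a point): Where point wrench_grip is when the wrench lies home in the cradle, 31 mm above the bench; axes as the cradle. Free for fingers at both sides down to the base (6 mm).
- cradle_ring (a point): Where point ring is when the wrench lies home in the cradle, 23 mm above the bench; axes as the cradle. Behind it, and between cradle and filter, stands a tall black cabinet whose front is 0.60 m ahead of the robot's base axis, from 0.02 to 0.48 m to its left: carry the ring in front of it.
- spanner: Bystander: loose plain combination spanner 144 x 26 x 7 mm lying on the bench, not the tool for this. Origin: centre of its underside.
- ptfe_tape: Bystander: loose white roll of thread tape, 52 mm across, 14 mm high. Origin: centre of its underside.
- brass_union: Bystander: loose small brass union 21 x 18 x 28 mm, standing. Origin: centre of its underside.

How it is judged:
By the outcome, as a careful person would: the job done as asked, in the order asked, and still so for the second after the job is handed in, with the robot touching nothing.
It also fails if it takes over 72 s, if anything falls off the work surface, if the arm or the gripper's body presses on something with over 40 N, if the wrist force passes 120 N, or if a joint passes its speed limit or range.

## Working session

There is one attempt and no reset: what is moved stays moved. The work goes in short steps, Python scripts to look and compute and a shell command to move; the robot and the scene stay as the last step left them, time stands still between calls to the robot, and variables do not carry over. Pictures are saved under pics/ and viewed, at most 10 in all, crops included, and the job is handed in when it is done.

```bash
ls; mkdir -p pics; python3 - <<'E'
from station import monitor, eyes, bot
import cv2, numpy as np
print(monitor.get_obs())
ims=[]
for n in ["side","top","wrist"]:
    i=eyes.camera_info(n); print(n,{k:(np.round(v,4).tolist() if not isinstance(v,str) else v) for k,v in i.items()})
    im=eyes.read_camera(n); cv2.imwrite(f"pics/{n}0.png",im); 
E
```

```text
pics
{'t': 0.0, 'q': array([-1.38109496,  0.47779234,  0.02235072,  1.55645854, -0.01147941,
        1.10929339, -0.08313432]), 'joint_vel': array([-0.00083404, -0.00146385,  0.00055659, -0.000568  ,  0.00125526,
        0.00038823, -0.00026376]), 'joint_torque': array([ 5.83587662e-04, -5.96438956e+01,  1.60837054e+00, -2.81191814e+01,
        1.25367130e-02,  9.35553282e-03, -1.84676901e-05]), 'eef_pos': array([0.19791054, 0.64471373, 0.23032815]), 'tool_rot': array([-5.61576272e-05,  1.48357613e-01,  9.88933358e-01, -9.09895823e-04]), 'contact_force': array([-0.32204906, -0.28495179,  0.20947121]), 'torque': array([-0.0052039 , -0.03353071, -0.0327625 ]), 'grasp_force': 0.0, 'gripper_width': 0.9958021859321081}
side {'vertical_fov': 55.841, 'cx': 245.2643, 'cy': 186.7003, 'view': [[0.8219, -0.5695, -0.0073, -0.3699], [0.3853, 0.5466, 0.7435, -0.3162], [-0.4195, -0.6139, 0.6687, -0.9658], [0.0, 0.0, 0.0, 1.0]]}
top {'vertical_fov': 48.8179, 'cx': 254.4691, 'cy': 192.9243, 'view': [[-0.0458, -0.9989, -0.0027, 0.1265], [0.9762, -0.0453, 0.2122, -0.5193], [-0.2121, 0.0071, 0.9772, -1.1382], [0.0, 0.0, 0.0, 1.0]]}
wrist {'vertical_fov': 66.3094, 'cx': 256.1956, 'cy': 191.8019, 'hand_eye': [[0.0001, 0.9531, 0.3028, 0.0761], [1.0, -0.0003, 0.0005, -0.0002], [0.0006, 0.3028, -0.9531, -0.1428], [0.0, 0.0, 0.0, 1.0]]}
```

View pics/top0.png

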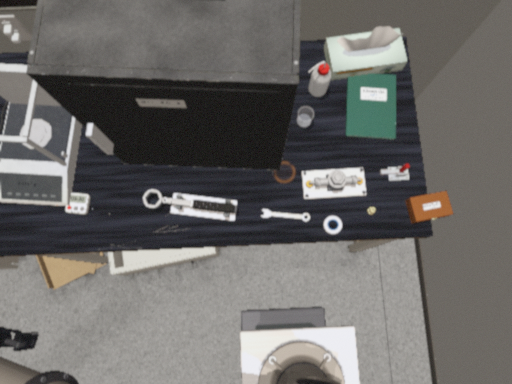

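View pics/side0.png

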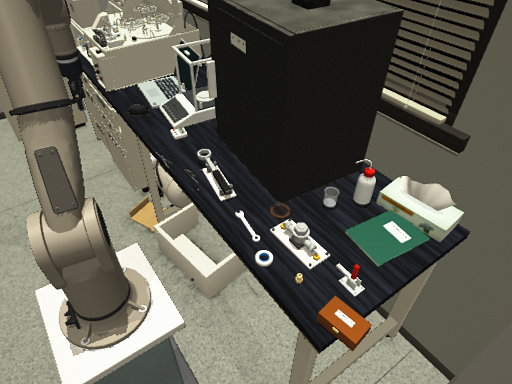

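The top view shows the wrench in its cradle, with the ring at about (152,199) and the grip end at (237,210). The filter is at (337,183), the spanner at (285,215), the tape at (333,225) and the union at (371,210). The side view agrees.

```bash
cat > h.py <<'E'
from station import monitor, eyes, bot
import cv2, numpy as np
from scipy.spatial.transform import Rotation as R
def cam(n, o=None):
    i=eyes.camera_info(n); f=192/np.tan(np.radians(i["vertical_fov"])/2)
    if n=="wrist":
        o=o or monitor.get_obs(); w,x,y,z=o["tool_rot"]
        T=np.eye(4); T[:3,:3]=R.from_quat([x,y,z,w]).as_matrix(); T[:3,3]=o["eef_pos"]
        C=T@np.array(i["hand_eye"])
    else: C=np.linalg.inv(np.array(i["view"]))
    return C,f,i["cx"],i["cy"]
def cast(c,px,z):
    C,f,cx,cy=c; px=np.atleast_2d(np.array(px,float))
    d=np.c_[(px[:,0]-cx)/f,-(px[:,1]-cy)/f,-np.ones(len(px))]@C[:3,:3].T
    o=C[:3,3]; return o+d*((z-o[2])/d[:,2])[:,None]
def proj(c,P):
    C,f,cx,cy=c; p=(np.atleast_2d(P)-C[:3,3])@C[:3,:3]
    return np.c_[cx+f*p[:,0]/-p[:,2], cy-f*p[:,1]/-p[:,2]]
def yaw():  # world direction of tool x axis and y axis
    w,x,y,z=monitor.get_obs()["tool_rot"]; return R.from_quat([x,y,z,w]).as_matrix()
E
python3 - <<'E'
from h import *
c=cam("top"); np.set_printoptions(precision=3,suppress=True)
print("ring",cast(c,(152,199),.039)[0],"end",cast(c,(237,210),.03)[0],"base corners",cast(c,[(173,193),(170,211),(237,200),(236,220)],.006))
print("nut",cast(c,(337,180),.078)[0],"plate",cast(c,[(302,170),(366,168),(305,198),(367,195)],.01))
print("others",cast(c,[(285,215),(333,225),(371,210)],.007))
print(yaw())
E
```

```text
ring [0.524 0.396 0.039] end [0.483 0.154 0.03 ] base corners [[0.546 0.342 0.006]
 [0.493 0.351 0.006]
 [0.517 0.154 0.006]
 [0.458 0.159 0.006]]
nut [ 0.546 -0.129  0.078] plate [[ 0.598 -0.042  0.01 ]
 [ 0.595 -0.232  0.01 ]
 [ 0.513 -0.045  0.01 ]
 [ 0.513 -0.227  0.01 ]]
others [[ 0.465  0.016  0.007]
 [ 0.43  -0.12   0.007]
 [ 0.469 -0.235  0.007]]
[[-0.956  0.293 -0.   ]
 [ 0.293  0.956 -0.001]
 [-0.    -0.001 -1.   ]]
```

View pics/wrist0.png

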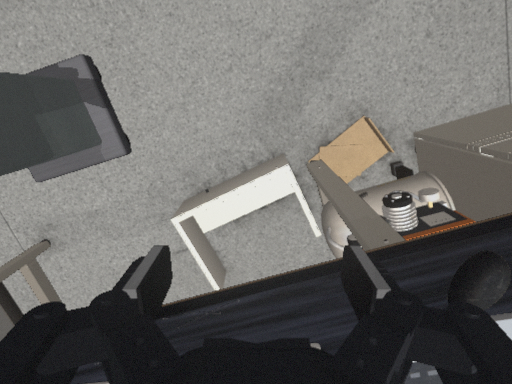

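```bash
python3 - <<'E'
from h import *
np.set_printoptions(precision=3,suppress=True)
# red lever height from two views
ims={n:cv2.imread(f"pics/{n}0.png") for n in("top","side")}
for n,(x,y,w,h) in {"top":(385,155,40,40),"side":(335,255,40,45)}.items():
    im=ims[n][y:y+h,x:x+w].astype(int); m=((im[...,2]>120)&(im[...,1]<70)&(im[...,0]<70)); ys,xs=np.nonzero(m)
    print(n,len(xs),xs.min()+x,xs.max()+x,ys.min()+y,ys.max()+y)
    for z in (.02,.05,.08): print(z,cast(cam(n),[(xs[np.argmin(ys)]+x,ys.min()+y),(xs.mean()+x,ys.mean()+y)],z).ravel())
E
python3 -m creep '[[[-0.0337,-0.0243,0],0,1],[[-0.0337,-0.0243,0],0,1],[[-0.0337,-0.0243,0],0,1],[[-0.0337,-0.0243,0],0,1],[[-0.0337,-0.0243,0],0,1],[[-0.0337,-0.0243,0],0,1],[[-0.0337,-0.0243,0],0,1],[[-0.0337,-0.0243,0],0,1],[[-0.0337,-0.0243,0],0,1],[[-0.0337,-0.0243,0],0,1],[[-0.0337,-0.0243,0],0,1],[[-0.0337,-0.0243,0],0,1]]'
python3 -m creep '[[[0,0,0],0.144,1],[[0,0,0],0.144,1],[[0,0,0],0.144,1],[[0,0,0],0.144,1],[[0,0,0],0.144,1],[[0,0,0],0.144,1],[[0,0,0],0.144,1],[[0,0,0],0.144,1],[[0,0,0],0.144,1],[[0,0,0],0.144,1],[[0,0,0],0,1],[[0,0,0],0,1],[[0,0,0],0,1]]'
python3 - <<'E'
from h import *
o=monitor.get_obs();print(o['q'],yaw());cv2.imwrite("pics/w1.png",eyes.read_camera("wrist"))
E
```

```text
top 36 401 409 163 171
0.02 [ 0.602 -0.349  0.02   0.591 -0.345  0.02 ]
0.05 [ 0.594 -0.337  0.05   0.583 -0.334  0.05 ]
0.08 [ 0.585 -0.326  0.08   0.575 -0.323  0.08 ]
side 55 352 359 264 278
0.02 [ 0.629 -0.296  0.02   0.614 -0.309  0.02 ]
0.05 [ 0.608 -0.308  0.05   0.593 -0.32   0.05 ]
0.08 [ 0.587 -0.32   0.08   0.573 -0.331  0.08 ]
t: 1.35
eef_pos: [0.4997, 0.2463, 0.2312]
tool_rot: [-0.0, 0.148, 0.989, -0.0]
contact_force: [0.9, -0.1, -0.8]
gripper_width: 1.0
grasp_force: 0.0
t: 2.65
eef_pos: [0.499, 0.2479, 0.2312]
tool_rot: [-0.0, 0.763, 0.647, -0.0]
contact_force: [0.5, 0.7, -0.0]
gripper_width: 1.002
grasp_force: 0.0
[-0.94740257  0.29970115  0.46200841  1.86549711 -0.15593208  1.01190156
 -0.58429031] [[ 1.63406332e-01  9.86558837e-01 -1.80167768e-04]
 [ 9.86558852e-01 -1.63406338e-01 -1.78191203e-05]
 [-4.70201657e-05 -1.74834349e-04 -9.99999984e-01]]
```

View pics/w1.png

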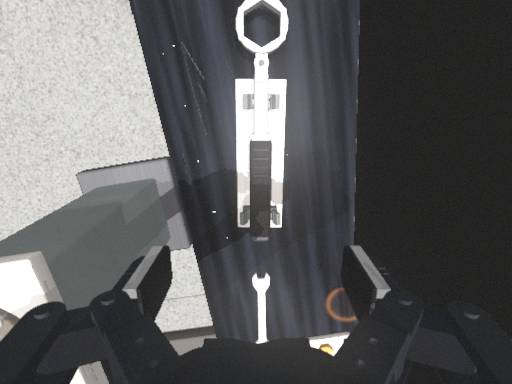

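The wrist view shows the ring at about (262,25), the tube at x≈261, the grip at (261,140–238), and the cradle base at (236–286, 79–228). I'll measure these now.

```bash
python3 - <<'E'
from h import *
np.set_printoptions(precision=4,suppress=True)
im=cv2.imread("pics/w1.png"); g=cv2.cvtColor(im,cv2.COLOR_BGR2GRAY); c=cam("wrist")
m=(g>110).astype(np.uint8); sub=m.copy(); sub[:,:225]=0; sub[:,300:]=0; sub[250:]=0
# hex hole
cs,h=cv2.findContours(sub,cv2.RETR_CCOMP,cv2.CHAIN_APPROX_NONE)
for k,ct in enumerate(cs):
    a=cv2.contourArea(ct)
    if a>150: print(a,cv2.boundingRect(ct),h[0][k][3], np.array(cv2.minEnclosingCircle(ct)[0]))
hole=[ct for k,ct in enumerate(cs) if h[0][k][3]>=0 and cv2.boundingRect(ct)[1]<15 and cv2.contourArea(ct)>150]
for ct in hole:
    M=cv2.moments(ct); p=(M['m10']/M['m00'],M['m01']/M['m00']); print("hole",p,cast(c,p,.039)[0],cast(c,p,.031)[0])
for r in range(58,135,12):
    xs=np.nonzero(g[r,240:285]>110)[0]+240; print("row",r,xs.min(),xs.max(),end=';')
print()
for r in range(145,235,10):
    row=g[r,225:300]; print(r,''.join('#' if v>200 else '+' if v>110 else '-' if v>60 else '.' for v in row))
E
```

```text
8099.5 (235, 0, 54, 228) -1 [261.     113.6674]
1200.0 (243, 3, 38, 45) 8 [262.  25.]
hole (261.3956944444444, 24.766111111111112) [0.5297 0.3927 0.039 ] [0.5301 0.3944 0.031 ]
row 58 254 268;row 70 254 268;row 82 240 284;row 94 240 284;row 106 240 284;row 118 240 284;row 130 240 284;
145 -----------#############+--+-++++++++++++++++++#############---------------
155 -----------#############+---++-++++++++++++++-+############+-++------------
165 -----------+############+------------+---+----#############----------------
175 ------------+###########+-----------+--+++----#############----------------
185 ....--------+###########+---------------------+##########+-----------------
195 .....-.-----+###########+---------------------+##########+-----------------
205 ...........-+#####+++++++--------------------++###+######+-----------------
215 ............+#+++++----+-...-..--------------++++++++++##----------------..
225 ............-+##++++####+.....-...-----------############------------.-....
```

```bash
python3 - <<'E'
from h import *
np.set_printoptions(precision=4,suppress=True)
c=cam("wrist"); o=monitor.get_obs(); A=yaw()
P=np.vstack([cast(c,(261.4,24.8),.036),cast(c,(261,64),.038),cast(c,[(260.5,148),(260.3,195),(260.5,139),(260.5,239)],.042),cast(c,[(260.4,145),(260,195),(261,79),(260,228)],.006)])
print(P); print((P-o['eef_pos'])@A)
E
```

```text
[[0.5299 0.3933 0.036 ]
 [0.5235 0.3567 0.038 ]
 [0.5089 0.2699 0.042 ]
 [0.4997 0.2146 0.042 ]
 [0.5105 0.2799 0.042 ]
 [0.4907 0.1574 0.042 ]
 [0.5089 0.2678 0.006 ]
 [0.4979 0.2029 0.006 ]
 [0.522  0.3439 0.006 ]
 [0.4903 0.1559 0.006 ]]
[[ 0.1486  0.0066  0.1953]
 [ 0.1114  0.0063  0.1933]
 [ 0.0234  0.0062  0.1893]
 [-0.0327  0.0062  0.1893]
 [ 0.0335  0.0061  0.1893]
 [-0.0906  0.0067  0.1893]
 [ 0.0213  0.0065  0.2253]
 [-0.0446  0.0063  0.2253]
 [ 0.0985  0.0069  0.2253]
 [-0.0921  0.0065  0.2253]]
```

```bash
python3 -m creep '[[[-0.0424,0.007,0],0,1],[[-0.0424,0.007,0],0,1],[[-0.0424,0.007,0],0,1],[[-0.0424,0.007,0],0,1],[[-0.0424,0.007,0],0,1],[[-0.0424,0.007,0],0,1],[[-0.0424,0.007,0],0,1],[[-0.039,0.0197,0],0,1],[[-0.039,0.0197,0],0,1],[[-0.039,0.0197,0],0,1],[[0,0,0],0,1],[[0,0,0],0,1],[[0,0,0],0,1]]'
python3 - <<'E'
from h import *
o=monitor.get_obs();print(yaw());im=eyes.read_camera("wrist");cv2.imwrite("pics/w2.png",im)
np.save("c2.npy",np.array([*o['eef_pos'],*o['tool_rot']]))
p=proj(cam("wrist",o),(.546,-.129,.078))[0].astype(int); print(p)
E
```

```text
t: 4.0
eef_pos: [0.5368, -0.1768, 0.231]
tool_rot: [-0.001, 0.763, 0.646, 0.0]
contact_force: [0.7, 0.3, -0.3]
gripper_width: 1.0
grasp_force: 0.0
[[ 1.64286051e-01  9.86412562e-01 -5.92046360e-04]
 [ 9.86412360e-01 -1.64285432e-01  9.75665248e-04]
 [ 8.65143865e-04 -7.44290039e-04 -9.99999349e-01]]
[256 128]
```

View pics/w2.png

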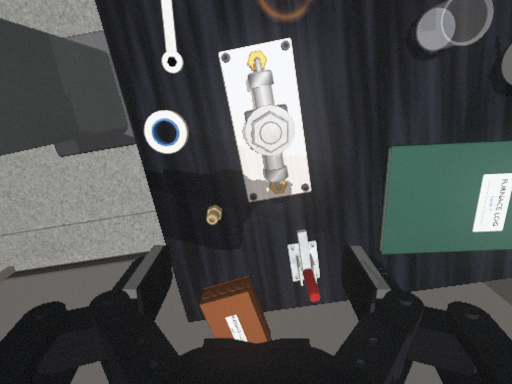

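The nut is at about (270,131) with its hexagon visible, the lever clamp is at (305,260) and the tape and spanner are on the left. I'll enlarge the nut to read the hexagon's angle.

```bash
python3 - <<'E'
from h import *
np.set_printoptions(precision=4,suppress=True)
im=cv2.imread("pics/w2.png"); cr=im[98:164,236:304]
g=cv2.cvtColor(cr,cv2.COLOR_BGR2GRAY); print(np.percentile(g,[5,25,50,75,95]))
e=cv2.createCLAHE(4,(4,4)).apply(g)
cv2.imwrite("pics/nut.png",np.hstack([cv2.resize(cr,None,fx=5.8,fy=5.8,interpolation=cv2.INTER_CUBIC),cv2.cvtColor(cv2.resize(e,None,fx=5.8,fy=5.8,interpolation=cv2.INTER_CUBIC),cv2.COLOR_GRAY2BGR)]))
E
```

```text
[137. 210. 233. 245. 248.]
```

View pics/nut.png

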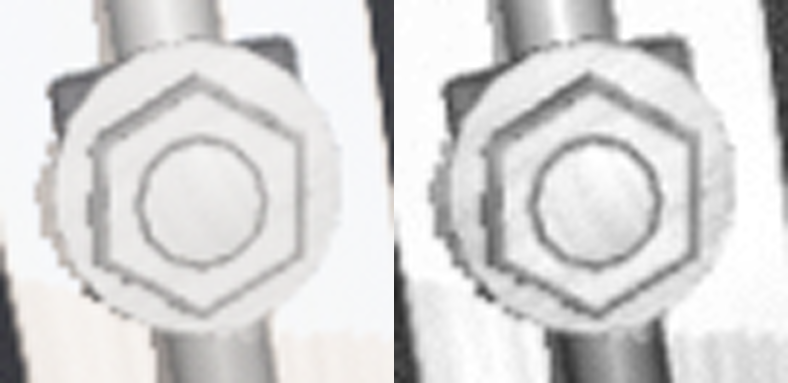

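```bash
python3 - <<'E'
from h import *
np.set_printoptions(precision=4,suppress=True)
s=np.load("c2.npy"); o=dict(eef_pos=s[:3],tool_rot=s[3:]); c=cam("wrist",o); w,x,y,z=s[3:]; A=R.from_quat([x,y,z,w]).as_matrix()
f=lambda p:np.array(p,float)/5.8+[236,98]-.4
# inner (top-face) corners seen in crop, and plug circle
cor=f([(196,84),(296,138),(300,255),(202,306),(106,262),(106,140)]); out=f([(195,73),(304,132),(304,258),(202,316),(95,268),(95,138)])
g=cv2.cvtColor(cv2.imread("pics/w2.png"),cv2.COLOR_BGR2GRAY)
for n,p,h in(("top corners",cor,.078),("outer",out,.076),("plug",f([(202,202)]),.078)):
    P=cast(c,p,h); L=(P-s[:3])@A; ctr=L.mean(0); d=L[:,:2]-ctr[:2]; a=np.degrees(np.arctan2(d[:,1],d[:,0]))
    print(n,P.mean(0),ctr,np.hypot(*d.T)*1000,(a+30)%60-30)
fl=f([(58,195),(343,195),(200,37),(200,332)]); L=cast(c,fl,.06); print("flange",(L.mean(0)),np.ptp(L,axis=0))
# wide side-angle check: white plate corners
print("plate",cast(c,[(220,52),(291,39),(248,202),(311,188)],.01), cast(c,[(220,52),(291,39),(248,202),(311,188)],.01).mean(0))
print("lever",cast(c,[(315,297),(303,232)],.075))
E
```

```text
top corners [ 0.5592 -0.1345  0.078 ] [0.0453 0.0153 0.153 ] [18.9701 18.8657 19.7234 18.4442 19.5295 18.9411] [-3.367  -2.4201 -0.9171 -1.3809 -3.5836  1.0762]
outer [ 0.5589 -0.1347  0.076 ] [0.045 0.015 0.155] [20.914  20.9381 20.9942 20.3094 21.552  20.595 ] [-2.7271 -2.3813 -1.1312 -2.2383 -3.4628 -0.2809]
plug [ 0.5592 -0.1351  0.078 ] [0.0447 0.0154 0.153 ] [0.] [0.]
flange [ 0.5597 -0.1353  0.06  ] [0.051  0.0519 0.    ]
plate [[ 0.5184 -0.0451  0.01  ]
 [ 0.5991 -0.0452  0.01  ]
 [ 0.5186 -0.2272  0.01  ]
 [ 0.6023 -0.2216  0.01  ]] [ 0.5596 -0.1348  0.01  ]
lever [[ 0.583  -0.3374  0.075 ]
 [ 0.5788 -0.2497  0.075 ]]
```

```bash
python3 - <<'E'
from h import *
a=cv2.imread("pics/w2.png")[220:310,270:340]; b=cv2.imread("pics/side0.png")[250:305,325:380]; t=cv2.imread("pics/top0.png")[150:195,375:425]
k=lambda i,s:cv2.resize(i,None,fx=s,fy=s,interpolation=cv2.INTER_NEAREST)
ims=[k(a,4),k(b,5),k(t,4)]; H=max(i.shape[0] for i in ims)
cv2.imwrite("pics/clamp.png",np.hstack([cv2.copyMakeBorder(i,0,H-i.shape[0],0,5,cv2.BORDER_CONSTANT) for i in ims]))
E
```

```text
(no output)
```

View pics/clamp.png

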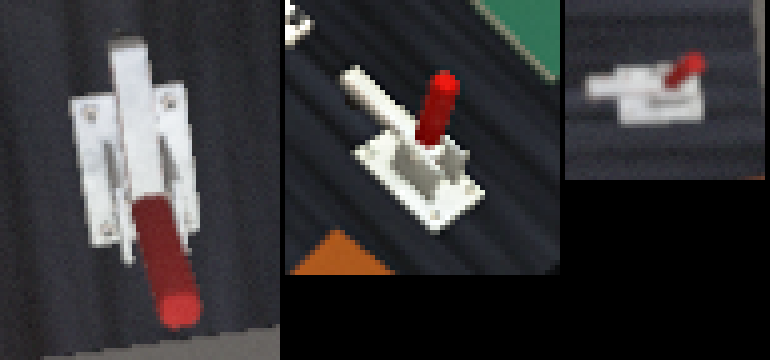

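The clamp's white arm tip is at wrist (302,231) and side (338,264), and the red knob tip is at wrist (315,297) and side (357,266). I'll triangulate their heights.

```bash
python3 - <<'E'
from h import *
np.set_printoptions(precision=4,suppress=True)
s=np.load("c2.npy"); cw=cam("wrist",dict(eef_pos=s[:3],tool_rot=s[3:])); cs=cam("side")
for a,b in(((302,230),(337.5,263.5)),((315,297),(357,266))):
    best=min((np.linalg.norm(cast(cw,a,z)-cast(cs,b,z)),z) for z in np.arange(0,.12,.002)); print(best,cast(cw,a,best[1]),cast(cs,b,best[1]))
N=np.array([.5593,-.1349]); 
for th in(-97.4,-101): 
    d=np.array([np.cos(np.radians(th)),np.sin(np.radians(th))])
    print(th,N+.14*d,N+.15*d)
E
```

```text
(np.float64(0.0010410040551067333), np.float64(0.03)) [[ 0.582 -0.269  0.03 ]] [[ 0.581  -0.2691  0.03  ]]
(np.float64(0.0019341727675961991), np.float64(0.08600000000000001)) [[ 0.5818 -0.3287  0.086 ]] [[ 0.58  -0.328  0.086]]
-97.4 [ 0.5413 -0.2737] [ 0.54   -0.2837]
-101 [ 0.5326 -0.2723] [ 0.5307 -0.2821]
```

```bash
python3 -m creep '[[[0.0392,-0.02,0],0,1],[[0.0392,-0.02,0],0,1],[[0.0392,-0.02,0],0,1],[[0.0434,-0.0058,0],0,1],[[0.0434,-0.0058,0],0,1],[[0.0434,-0.0058,0],0,1],[[0.0434,-0.0058,0],0,1],[[0.0434,-0.0058,0],0,1],[[0.0434,-0.0058,0],0,1],[[0.0434,-0.0058,0],0,1],[[0,0,0.04],0,1],[[0,0,0.04],0,1],[[0,0,0.03],0,1],[[0,0,0],0,1],[[0,0,0],0,1]]'
python3 - <<'E'
from h import *
np.set_printoptions(precision=4,suppress=True)
o=monitor.get_obs();A=yaw();print(A, (np.array([.5067,.2553,.014])-o['eef_pos'])@A)
c=cam("wrist",o); im=eyes.read_camera("wrist"); cv2.imwrite("pics/w3.png",im); g=cv2.cvtColor(im,cv2.COLOR_BGR2GRAY)
print(proj(c,[(.5299,.3933,.036),(.5105,.2799,.042),(.507,.26,.042)]))
for r in range(130,240,14): print(r,''.join('#' if v>200 else '+' if v>110 else '-' if v>60 else '.' for v in g[r,200:320]))
E
```

```text
t: 5.55
eef_pos: [0.5072, 0.2549, 0.1219]
tool_rot: [-0.0, 0.763, 0.646, -0.0]
contact_force: [0.2, 0.5, 0.2]
gripper_width: 1.0
grasp_force: 0.0
[[ 0.1646  0.9864 -0.0004]
 [ 0.9864 -0.1646 -0.    ]
 [-0.0001 -0.0004 -1.    ]] [ 0.0003 -0.0006  0.1079]
[[253.5902   0.2449]
 [253.2957 168.5199]
 [253.1475 193.3001]]
130 -------------------+#####################################################################-------------------------------
144 --------------------####################################################################+-------------------------------
158 --------------------+#####################++####################+#######################--------------------------------
172 ---------------------#################-------------------------------+#################+--------------------------------
186 ..-------------------+################-------------------------------+#################---------------------------------
200 ................--...-+++#+++##+###+++-------------------------------++++++++##+++#+++-----------------..-.......------.
214 ......................+++++++++###++++--..---------------------------+++++++++++++++++------.-.-.-................-----.
228 ......................-+#######++++++++...............---.----...-..-+++++++++#######+---------....-.-.-.............-.-
```

```bash
python3 -m creep '[[[0,0,0.03],0,1],[[0,0,0.03],0,1],[[0,0,0.028],0,1],[[0,0,0.02],0,1],[[0,0,0],0,1],[[0,0,0],0,0.25],[[0,0,0],0,0.25],[[0,0,0],0,0.25],[[0,0,0],0,0.1],[[0,0,0],0,0],[[0,0,0],0,0],[[0,0,0],0,0],[[0,0,0],0,0],[[0,0,0],0,0],[[0,0,0],0,0]]' 90
```

```text
t: 7.1
eef_pos: [0.5075, 0.2547, 0.0145]
tool_rot: [-0.001, 0.764, 0.646, 0.0]
contact_force: [-4.0, 0.1, 10.5]
gripper_width: 0.29
grasp_force: 88.6
```

```bash
python3 -m creep '[[[0,0,-0.01],0,0],[[0,0,-0.02],0,0],[[0,0,-0.03],0,0],[[0,0,-0.04],0,0],[[0,0,-0.04],0,0],[[0,0,0],0,0]]'; python3 -m creep '[[[-0.02,0.0033,0],0,0],[[-0.0434,0.0072,0],0,0],[[-0.0434,0.0072,0],0,0],[[-0.0434,0.0072,0],0,0],[[-0.0434,0.0072,0],0,0],[[-0.0434,0.0072,0],0,0],[[-0.0434,0.0072,0],0,0],[[-0.0434,0.0072,0],0,0],[[-0.0434,0.0072,0],0,0],[[-0.0234,0.0039,0],0,0],[[-0.0418,0.0187,0],0,0],[[-0.0418,0.0187,0],0,0],[[-0.03,0.012,0],-0.035,0],[[-0.0118,0.0067,0],0,0],[[0,0,0],0,0],[[0,0,0],0,0],[[0,0,0],0,0]]'
python3 - <<'E'
from h import *
np.set_printoptions(precision=4,suppress=True)
o=monitor.get_obs();A=yaw();print(A[:,0],o['torque'],(np.array([.5593,-.1349,.078])-o['eef_pos'])@A)
im=eyes.read_camera("wrist"); cv2.imwrite("pics/w4.png",im)
E
```

```text
t: 7.7
eef_pos: [0.511, 0.2552, 0.1588]
tool_rot: [0.001, 0.764, 0.645, 0.005]
contact_force: [1.7, 0.2, -3.6]
gripper_width: 0.284
grasp_force: 88.8
t: 9.4
eef_pos: [0.5412, -0.2725, 0.1526]
tool_rot: [-0.001, 0.752, 0.66, 0.0]
contact_force: [0.0, -0.3, -3.6]
gripper_width: 0.285
grasp_force: 88.9
[0.1298 0.9915 0.0015] [-0.1096  0.0083 -0.0494] [0.1387 0.0002 0.0748]
```

View pics/w4.png

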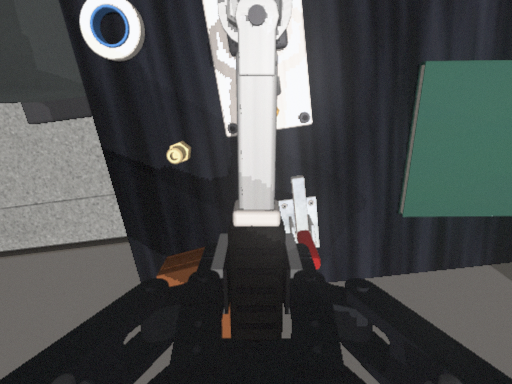

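The wrist view shows the wrench straight in the grip, with the pin at (257,14), the tube centred at about x=257 and the ring mostly off the top of the picture. I'll check the in-hand offset.

```bash
python3 - <<'E'
from h import *
np.set_printoptions(precision=4,suppress=True)
o=monitor.get_obs();A=yaw();c=cam("wrist",o);z=o['eef_pos'][2]
g=cv2.cvtColor(cv2.imread("pics/w4.png"),cv2.COLOR_BGR2GRAY)
L=lambda p,h:(cast(c,p,h)-o['eef_pos'])@A
for r in (40,60,90,120,150,180,200):
    d=np.abs(np.diff(cv2.GaussianBlur(g,(3,3),0)[r].astype(int))); l=225+np.argmax(d[225:252]); rr=262+np.argmax(d[262:295]); print(r,l,rr,L(((l+rr)/2+.5,r),z+.0235))
print("pin",L((257,14),z+.0245), "gripstart",L((256,210),z+.0275))
im=eyes.read_camera("top"); s=eyes.read_camera("side")
cv2.imwrite("pics/st.png",np.hstack([cv2.resize(im[140:240,290:390],None,fx=4,fy=4),cv2.resize(s[180:280,250:350],None,fx=4,fy=4)]))
# predicted ring centre (top face) and nut top centre
ring=o['eef_pos']+A@[.1404,-.0007,-.0245]
print(ring, proj(cam("top"),[ring,(.5593,-.1349,.078)]),proj(cam("side"),[ring,(.5593,-.1349,.078)]))
E
```

```text
40 227 287 [[ 0.0974  0.0019 -0.0234]]
60 235 277 [[ 0.0907  0.0015 -0.0234]]
90 238 280 [[ 0.0801  0.0027 -0.0234]]
120 238 276 [[ 0.0689  0.0019 -0.0234]]
150 237 274 [[ 0.057   0.0014 -0.0234]]
180 238 290 [[ 0.0443  0.0049 -0.0234]]
200 238 273 [[ 0.0354  0.0013 -0.0235]]
pin [[ 0.1056  0.0017 -0.0244]] gripstart [[ 0.0324  0.0014 -0.0275]]
[ 0.5589 -0.1333  0.1775] [[345.6366 165.615 ]
 [338.7773 175.2608]] [[304.7677 201.8291]
 [301.753  226.2816]]
```

View pics/st.png

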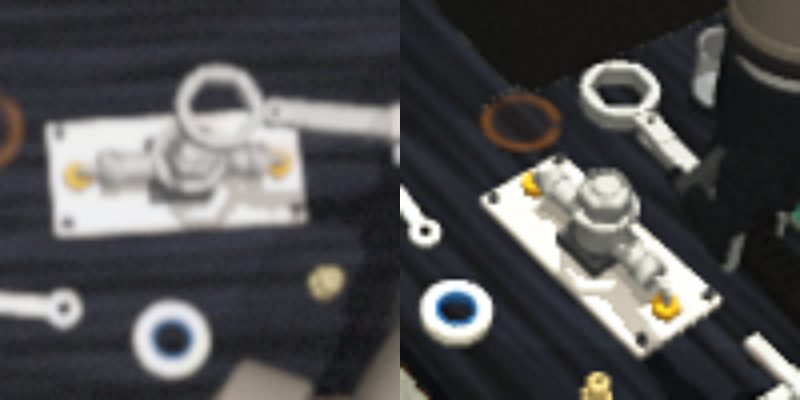

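The top view has the ring at (345,166) and the side view at (305,204). Both are within about 1–2 px of my prediction, with the nut just below. Next I'll descend to just above the nut, then feel for it.

```bash
python3 -m creep '[[[-0.0022,0.0006,0.01],0,0],[[0,0,0.02],0,0],[[0,0,0.02],0,0],[[0,0,0.015],0,0],[[0,0,0.01],0,0],[[0,0,0],0,0],[[0,0,0],0,0],[[0,0,0],0,0]]'
python3 -m creep '[[[0,0,0.003],0,0],[[0,0,0.003],0,0],[[0,0,0.002],0,0],[[0,0,0.002],0,0],[[0,0,0],0,0],[[0,0,0],0,0]]'
python3 -c "
from h import *
o=monitor.get_obs();print(o['torque'],yaw()[:,0],(np.array([.5598,-.135,.078])-o['eef_pos'])@yaw())"
```

```text
t: 10.35
eef_pos: [0.5426, -0.2773, 0.0792]
tool_rot: [0.001, 0.752, 0.659, 0.0]
contact_force: [-0.8, 0.1, -3.9]
gripper_width: 0.29
grasp_force: 88.9
t: 10.95
eef_pos: [0.5419, -0.2769, 0.0682]
tool_rot: [-0.0, 0.752, 0.659, -0.0]
contact_force: [-0.3, -0.6, -3.6]
gripper_width: 0.288
grasp_force: 88.9
[-0.10316293  0.04108809  0.01896427] [ 1.31661702e-01  9.91294707e-01 -1.61026378e-05] [ 0.14303054 -0.00096653 -0.0097696 ]
```

```bash
python3 -m creep '[[[0.002,-0.0007,0],0,0],[[0,0,0],0,0],[[0,0,0],0,0],[[0,0,0.002],0,0],[[0,0,0.002],0,0],[[0,0,0],0,0],[[0,0,0],0,0]]'
python3 -c "
from h import *
o=monitor.get_obs();print(o['torque'],yaw()[:,0],(np.array([.5598,-.135,.078])-o['eef_pos'])@yaw())"
```

```text
t: 11.65
eef_pos: [0.5416, -0.2748, 0.0644]
tool_rot: [-0.0, 0.752, 0.659, 0.0]
contact_force: [1.0, 0.1, -2.3]
gripper_width: 0.288
grasp_force: 89.2
[0.18906162 0.0443825  0.00329793] [1.31683852e-01 9.91291742e-01 2.14315289e-04] [ 0.1409658  -0.00032799 -0.01360709]
```

```bash
python3 -m creep '[[[0,0,0.002],0,0],[[0,0,0.001],0,0],[[0,0,0],0,0],[[0,0,0],0,0]]'
python3 -c "
from h import *
o=monitor.get_obs();print(o['torque'],o['contact_force'],o['eef_pos'])"
```

```text
t: 12.05
eef_pos: [0.5418, -0.275, 0.0616]
tool_rot: [0.0, 0.752, 0.659, 0.0]
contact_force: [0.4, -1.0, 1.1]
gripper_width: 0.29
grasp_force: 89.7
[ 0.45862997 -0.05887443 -0.00184067] [ 0.44438858 -0.96014681  1.13028102] [ 0.54184602 -0.27503494  0.06155426]
```

```bash
python3 -m creep '[[[-0.0008,0,0],0,0],[[-0.0008,0,0],0,0],[[0,0,0],0,0],[[0,0,0],0,0]]'
python3 -c "
from h import *
o=monitor.get_obs();print(o['torque'],o['contact_force'],o['eef_pos'])"
python3 -m creep '[[[0,0.0006,0],0,0],[[0,0.0006,0],0,0],[[0,0,0],0,0],[[0,0,0],0,0]]'
python3 -c "
from h import *
o=monitor.get_obs();print(o['torque'],o['contact_force'],o['eef_pos'])
im=eyes.read_camera('wrist'); s=eyes.read_camera('side');t=eyes.read_camera('top')
cv2.imwrite('pics/seat.png',np.hstack([cv2.resize(s[185:245,270:330],None,fx=6,fy=6,interpolation=cv2.INTER_CUBIC),cv2.resize(t[150:210,310:370],None,fx=6,fy=6,interpolation=cv2.INTER_CUBIC)]));cv2.imwrite('pics/w5.png',im)"
```

```text
t: 12.45
eef_pos: [0.5413, -0.2763, 0.0612]
tool_rot: [-0.0, 0.752, 0.659, 0.0]
contact_force: [0.5, -0.6, 1.8]
gripper_width: 0.293
grasp_force: 89.6
[ 0.6528758  -0.06254355 -0.01358844] [ 0.50453126 -0.63565111  1.80043528] [ 0.54126153 -0.27631461  0.06120426]
t: 12.85
eef_pos: [0.5422, -0.2766, 0.0612]
tool_rot: [-0.0, 0.752, 0.659, -0.0]
contact_force: [-1.1, -0.5, 2.3]
gripper_width: 0.287
grasp_force: 89.7
[0.58036134 0.18857923 0.11359061] [-1.14953506 -0.45687708  2.27991727] [ 0.54224083 -0.27664847  0.06121216]
```

View pics/seat.png

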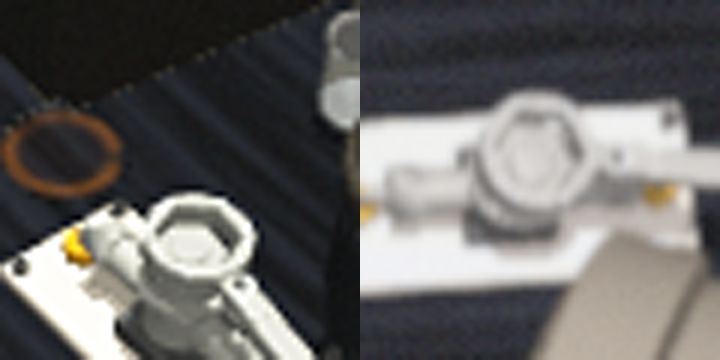

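The pictures show the nut inside the ring, with the ring still a few mm high. I'll re-centre laterally and wiggle gently while watching the force.

```bash
cat > s.py <<'E'
from h import *
o=monitor.get_obs();A=yaw();f=o['contact_force'];m=o['torque'];np.set_printoptions(precision=3,suppress=True)
n=(np.array([.5598,-.135,.078])-o['eef_pos'])@A
print("  F tool",f@A,"M tool",m@A,"nut in tool",n,"az",np.degrees(np.arctan2(A[1,0],A[0,0])).round(2),"pitch",A[2,:2])
E
python3 -m creep '[[[0.0008,-0.001,0],0,0],[[0,0,0],0,0],[[0,0,0],0,0]]'; python3 s.py
python3 -m creep '[[[0,-0.0042,0.0005],0.03,0],[[0,0,0],0,0],[[0,0,0],0,0]]'; python3 s.py
python3 -m creep '[[[0,0.0042,0.0005],-0.03,0],[[0,0.0042,0],-0.03,0],[[0,0,0],0,0],[[0,0,0],0,0]]'; python3 s.py
python3 -m creep '[[[0,-0.0042,0],0.03,0],[[0,0,0],0,0],[[0,0,0],0,0]]'; python3 s.py
```

```text
t: 13.3
eef_pos: [0.5416, -0.276, 0.0614]
tool_rot: [0.0, 0.752, 0.659, -0.0]
contact_force: [-0.7, -1.8, 1.7]
gripper_width: 0.289
grasp_force: 89.7
  F tool [-1.867 -0.433 -1.723] M tool [ 0.199  0.163 -0.062] nut in tool [ 0.142 -0.001 -0.017] az 82.42 pitch [-0.  0.]
t: 13.6
eef_pos: [0.5373, -0.275, 0.0609]
tool_rot: [-0.0, 0.762, 0.648, 0.0]
contact_force: [-0.9, -1.7, 3.0]
gripper_width: 0.294
grasp_force: 89.9
  F tool [-1.837 -0.581 -2.957] M tool [ 0.329  0.457 -0.194] nut in tool [ 0.142 -0.    -0.017] az 80.72 pitch [ 0. -0.]
t: 14.0
eef_pos: [0.5459, -0.2765, 0.0604]
tool_rot: [0.0, 0.742, 0.67, 0.0]
contact_force: [-1.8, -1.9, 3.5]
gripper_width: 0.29
grasp_force: 90.0
  F tool [-2.122 -1.623 -3.501] M tool [ 0.383  0.553 -0.17 ] nut in tool [ 0.142 -0.001 -0.018] az 84.15 pitch [-0.  0.]
t: 14.3
eef_pos: [0.5415, -0.276, 0.0604]
tool_rot: [0.0, 0.752, 0.659, 0.0]
contact_force: [-1.5, -2.3, 4.0]
gripper_width: 0.291
grasp_force: 90.0
  F tool [-2.483 -1.15  -4.014] M tool [ 0.323  0.472 -0.131] nut in tool [ 0.142 -0.    -0.018] az 82.41 pitch [-0.  0.]
```

```bash
python3 -m creep '[[[-0.001,0,0],0,0],[[-0.001,0,0],0,0],[[0,0,0],0,0]]'; python3 s.py
python3 -m creep '[[[-0.001,0,0],0,0],[[-0.001,0,0],0,0],[[0,0,0],0,0]]'; python3 s.py
```

```text
t: 14.6
eef_pos: [0.5417, -0.2773, 0.0603]
tool_rot: [-0.0, 0.752, 0.659, 0.0]
contact_force: [-0.3, -0.2, 3.7]
gripper_width: 0.289
grasp_force: 90.0
  F tool [-0.253 -0.231 -3.717] M tool [ 0.234  1.038 -0.003] nut in tool [ 0.143 -0.001 -0.018] az 82.46 pitch [0.001 0.   ]
t: 14.9
eef_pos: [0.541, -0.2789, 0.06]
tool_rot: [-0.001, 0.752, 0.659, 0.0]
contact_force: [-0.8, 3.5, 3.3]
gripper_width: 0.292
grasp_force: 90.0
  F tool [ 3.33  -1.293 -3.308] M tool [ 0.247  1.553 -0.122] nut in tool [ 0.145 -0.    -0.018] az 82.48 pitch [ 0.001 -0.001]
```

```bash
python3 - <<'E'
from h import *
np.set_printoptions(precision=4,suppress=True)
# ring dark inner wall vs bright nut: dump side and top patches coarse
for n,(x,y,w,h) in {"side":(290,212,30,28),"top":(326,162,30,26)}.items():
    g=cv2.cvtColor(eyes.read_camera(n),cv2.COLOR_BGR2GRAY)[y:y+h,x:x+w]; print(n)
    for r in g: print(' '.join('%3d'%v for v in r))
E
```

```text
side
 41  23  37  33  33  31  33  34  35  36  40  44  40  39  32  30  29  30  30  28  28  29  31  40  39  38  33  29  26  25
 42  34  37  34  35  33  33  34  34  35  37  39  43  44  38  32  28  29  31  31  29  25  27  28  36  42  35  33  27  24
 28  34  39  40  36  32  33  32  33  35  34  37  40  42  43  37  33  28  29  33  31  26  27  26  28  35  39  36  32  27
 34  35  34  38  40  36  33  33  33  32  34  37  37  39  43  43  39  33  30  30  31  30  30  26  25  27  35  39  38  33
 40  35  36  34  37  40  35  34  29  31  30  33  35  35  37  41  42  40  33  29  32  32  32  29  27  25  29  34  40  38
 36  38  36  34  34  37  41  32  24  18  17  15  20  17  25  28  35  38  40  34  30  29  31  31  30  30  25  28  30  35
 59  41  37  35  33  31  30  63 155 225 254 244 248 255 251 188  89  69  33  39  33  29  29  31  33  32  29  26  26  32
 80  98  22  32  29  35  79 166 242 225 235 231 231 236 238 250 255 245 115  31  37  35  28  31  30  32  31  31  27  27
107 219 206  14  35 133 243 238 209 126 129 130 130 130 135 147 166 220 248 162  31  39  34  28  28  31  31  31  31  28
231 255 255 204
[... 4688 characters left out ...]
 152 127 133 167 197 213 212 211 212 211 209 204 201 207 212 200 180 152 137 127 124 114 120 120 126
178 171 148 165 191 183 155 123 131 163 191 200 207 207 207 206 207 206 206 201 179 153 146 142 137 128 119 121 129 134
152 138 122 135 176 191 184 152 127 126 142 166 177 182 180 183 186 182 180 176 166 165 164 164 156 148 146 143 148 156
144 115  90 104 136 170 189 176 153 136 128 130 136 141 141 142 146 154 167 173 176 180 182 180 174 173 171 172 173 176
158 111  89  86  93 128 159 170 164 147 139 136 134 129 124 119 118 148 175 183 184 185 184 185 185 185 184 179 180 180
180 125 100  95  87  93 113 132 140 132 131 131 122 117 112 104 109 149 178 188 189 195 195 196 197 195 185 171 168 169
```

The centre of pressure lies on the ring's −y (tool) side, so I'll shift the ring to −y with x at about 0.143.

```bash
python3 -m creep '[[[0.0018,0,0],0,0],[[0,-0.0008,0],0,0],[[0,0,0],0,0],[[0,0,0],0,0]]'; python3 s.py
python3 -m creep '[[[0,-0.0008,0],0,0],[[0,0,0],0,0],[[0,0,0],0,0]]'; python3 s.py
python3 -m creep '[[[0,-0.0008,0],0,0],[[0,0,0],0,0],[[0,0,0],0,0]]'; python3 s.py
```

```text
t: 15.4
eef_pos: [0.5406, -0.2785, 0.0605]
tool_rot: [0.001, 0.752, 0.659, -0.0]
contact_force: [0.0, 0.4, 2.6]
gripper_width: 0.289
grasp_force: 90.0
  F tool [ 0.421 -0.021 -2.563] M tool [0.054 0.87  0.018] nut in tool [ 0.145  0.    -0.018] az 82.4 pitch [-0.001  0.001]
t: 15.7
eef_pos: [0.5396, -0.2782, 0.0602]
tool_rot: [0.0, 0.752, 0.659, -0.0]
contact_force: [0.1, -0.1, 2.9]
gripper_width: 0.285
grasp_force: 89.8
  F tool [-0.097  0.162 -2.936] M tool [-0.016  0.694  0.064] nut in tool [ 0.145  0.001 -0.018] az 82.42 pitch [-0.  0.]
t: 16.0
eef_pos: [0.5389, -0.2778, 0.0603]
tool_rot: [0.0, 0.752, 0.659, -0.0]
contact_force: [0.4, -0.7, 2.7]
gripper_width: 0.286
grasp_force: 89.8
  F tool [-0.622  0.492 -2.68 ] M tool [-0.092  0.7    0.075] nut in tool [ 0.144  0.002 -0.018] az 82.43 pitch [-0.  0.]
```

```bash
python3 -m creep '[[[0,0.0008,0],0,0],[[0,-0.0071,0],0.05,0],[[0,0,0],0,0],[[0,0,0],0,0]]'; python3 s.py
python3 -m creep '[[[0,-0.0071,0],0.05,0],[[0,0,0],0,0],[[0,0,0],0,0]]'; python3 s.py
python3 -m creep '[[[0,0.0071,0],-0.05,0],[[0,0.0071,0],-0.05,0],[[0,0.0071,0],-0.05,0],[[0,0,0],0,0],[[0,0,0],0,0]]'; python3 s.py
python3 -m creep '[[[0,0.0071,0],-0.05,0],[[0,0,0],0,0],[[0,0,0],0,0]]'; python3 s.py
```

```text
t: 16.4
eef_pos: [0.5326, -0.2768, 0.0602]
tool_rot: [-0.0, 0.768, 0.64, -0.0]
contact_force: [-0.9, -0.6, 3.0]
gripper_width: 0.289
grasp_force: 89.8
  F tool [-0.786 -0.792 -2.95 ] M tool [ 0.162  0.721 -0.124] nut in tool [ 0.144  0.001 -0.018] az 79.65 pitch [ 0. -0.]
t: 16.7
eef_pos: [0.5259, -0.2756, 0.0603]
tool_rot: [0.0, 0.784, 0.621, -0.0]
contact_force: [-1.5, -0.3, 2.8]
gripper_width: 0.29
grasp_force: 89.8
  F tool [-0.595 -1.438 -2.844] M tool [ 0.233  0.753 -0.158] nut in tool [ 0.145  0.001 -0.018] az 76.82 pitch [-0. -0.]
t: 17.2
eef_pos: [0.5466, -0.2794, 0.0602]
tool_rot: [-0.0, 0.736, 0.677, 0.0]
contact_force: [-0.0, 0.7, 1.8]
gripper_width: 0.287
grasp_force: 89.8
  F tool [ 0.683 -0.105 -1.813] M tool [ 0.08   0.976 -0.01 ] nut in tool [ 0.145  0.001 -0.018] az 85.26 pitch [ 0. -0.]
t: 17.5
eef_pos: [0.5533, -0.2798, 0.0602]
tool_rot: [-0.0, 0.719, 0.695, 0.0]
contact_force: [-0.4, 1.6, 2.2]
gripper_width: 0.289
grasp_force: 89.8
  F tool [ 1.6   -0.41  -2.239] M tool [ 0.106  0.995 -0.076] nut in tool [ 0.145  0.002 -0.018] az 88.07 pitch [ 0. -0.]
```

```bash
python3 - <<'E'
from h import *
np.set_printoptions(precision=2,suppress=True)
a=cv2.cvtColor(cv2.imread("pics/w4.png"),cv2.COLOR_BGR2GRAY); im=eyes.read_camera("wrist"); cv2.imwrite("pics/w6.png",im); b=cv2.cvtColor(im,cv2.COLOR_BGR2GRAY)
w5=cv2.cvtColor(cv2.imread("pics/w5.png"),cv2.COLOR_BGR2GRAY)
for nm,b in(("w5",w5),("now",b)):
  for (x,y,w,h) in((245,5,24,20),(232,203,50,22)):
    T=a[y:y+h,x:x+w]; x0,y0=max(0,x-14),max(0,y-14); S=b[y0:y+h+16,x0:x+w+14]
    r=cv2.matchTemplate(S,T,cv2.TM_CCOEFF_NORMED); _,v,_,p=cv2.minMaxLoc(r); print(nm,(x,y),"score",round(v,3),"shift",p[0]+x0-x,p[1]+y0-y)
# expected pin shift for a rise h of the pin
o=monitor.get_obs();A=yaw();c=cam("wrist",o)
for h in(-.005,0,.003,.006,.01): print(h,proj(c,o['eef_pos']+A@[.1044,.0015,-.0245-h]))
E
```

```text
w5 (245, 5) score 0.946 shift -1 -2
w5 (232, 203) score 0.882 shift -1 1
now (245, 5) score 0.861 shift -1 -2
now (232, 203) score 0.873 shift -1 1
-0.005 [[256.56  20.75]]
0 [[256.57  17.22]]
0.003 [[256.57  14.95]]
0.006 [[256.58  12.54]]
0.01 [[256.58   9.1 ]]
```

```bash
python3 -m creep '[[[0,-0.0071,0],0.05,0],[[0,-0.0071,0],0.05,0],[[0,0.001,0],0,0],[[0,0,0],0,0],[[0,0,0],0,0]]'|sed -n 2p; python3 s.py
for k in 1 2 3; do python3 -m creep '[[[0,0.001,0],0,0],[[0,0,0],0,0]]'|sed -n 2p; python3 s.py; done
```

```text
eef_pos: [0.5404, -0.2792, 0.0602]
  F tool [ 0.87  -1.945 -3.429] M tool [ 0.532  0.984 -0.311] nut in tool [ 0.146  0.    -0.018] az 82.51 pitch [ 0.    -0.001]
eef_pos: [0.5409, -0.2792, 0.0599]
  F tool [ 1.004 -4.328 -2.017] M tool [ 0.892  1.126 -0.577] nut in tool [ 0.145 -0.    -0.018] az 82.5 pitch [ 0.    -0.002]
eef_pos: [0.5414, -0.2792, 0.0598]
  F tool [ 1.321 -4.873 -3.05 ] M tool [ 1.219  1.185 -0.819] nut in tool [ 0.145 -0.001 -0.018] az 82.5 pitch [ 0.001 -0.003]
eef_pos: [0.5423, -0.2794, 0.0596]
  F tool [ 0.869 -4.132 -1.906] M tool [ 1.085  0.831 -0.734] nut in tool [ 0.145 -0.002 -0.018] az 82.51 pitch [ 0.    -0.003]
```

```bash
python3 -m creep '[[[0,-0.002,0],0,0],[[0,-0.0018,0],0,0],[[0,0,0],0,0],[[0,0,0],0,0]]'|sed -n 2p; python3 s.py
for k in 1 2 3 4; do python3 -m creep '[[[0,0,0.001],0,0],[[0,0,0],0,0]]'|sed -n 2p; python3 s.py; done
```

```text
eef_pos: [0.5403, -0.2795, 0.0605]
  F tool [ 0.647 -0.355 -0.327] M tool [ 0.068  0.623 -0.071] nut in tool [ 0.146  0.    -0.018] az 82.42 pitch [-0.     0.001]
eef_pos: [0.54, -0.2794, 0.0593]
  F tool [ 0.296  0.117 -0.167] M tool [ 0.065  0.663 -0.013] nut in tool [ 0.146  0.001 -0.019] az 82.42 pitch [-0.  0.]
eef_pos: [0.54, -0.2794, 0.0584]
  F tool [ 0.916 -0.054 -1.248] M tool [ 0.017  0.9   -0.047] nut in tool [ 0.146  0.001 -0.02 ] az 82.42 pitch [0.    0.001]
eef_pos: [0.54, -0.2794, 0.0575]
  F tool [ 0.804  0.022 -3.984] M tool [ 0.08   1.108 -0.027] nut in tool [ 0.146  0.001 -0.02 ] az 82.42 pitch [0.    0.001]
eef_pos: [0.5396, -0.2794, 0.0562]
  F tool [ 0.006 -0.341 -2.273] M tool [0.03  0.902 0.003] nut in tool [ 0.146  0.001 -0.022] az 82.42 pitch [-0. -0.]
```

```bash
for k in 1 2 3; do python3 -m creep '[[[0,-0.0029,0.0005],0.02,0],[[0,0.0029,0.0005],-0.02,0],[[0,0,0],0,0]]'|sed -n 2p; python3 s.py; done
python3 - <<'E'
from h import *
a=cv2.cvtColor(cv2.imread("pics/w4.png"),cv2.COLOR_BGR2GRAY); im=eyes.read_camera("wrist"); b=cv2.cvtColor(im,cv2.COLOR_BGR2GRAY)
for (x,y,w,h) in((245,5,24,20),(232,203,50,22)):
    T=a[y:y+h,x:x+w]; x0,y0=max(0,x-14),max(0,y-14); S=b[y0:y+h+16,x0:x+w+14]
    r=cv2.matchTemplate(S,T,cv2.TM_CCOEFF_NORMED); _,v,_,p=cv2.minMaxLoc(r); print((x,y),"score",round(v,3),"shift",p[0]+x0-x,p[1]+y0-y)
g=cv2.cvtColor(eyes.read_camera("side"),cv2.COLOR_BGR2GRAY)[214:238,290:316]
for r in g: print(' '.join('%3d'%v for v in r))
E
```

```text
eef_pos: [0.5398, -0.2794, 0.055]
  F tool [-0.29  -0.45  -0.786] M tool [ 0.137  0.512 -0.071] nut in tool [ 0.146  0.001 -0.023] az 82.51 pitch [-0. -0.]
eef_pos: [0.5399, -0.2794, 0.0543]
  F tool [-0.442 -1.071 -1.021] M tool [ 0.299  0.787 -0.167] nut in tool [ 0.146  0.001 -0.024] az 82.51 pitch [0. 0.]
eef_pos: [0.5401, -0.2794, 0.0533]
  F tool [ 0.307 -1.153 -2.397] M tool [ 0.238  0.87  -0.116] nut in tool [ 0.146  0.001 -0.025] az 82.51 pitch [-0.  0.]
(245, 5) score 0.825 shift -2 -5
(232, 203) score 0.886 shift -1 2
 28  35  39  38  35  34  34  32  32  34  34  37  40  41  41  40  31  29  30  32  31  28  27  27  29  38
 33  35  34  39  39  36  33  33  34  33  34  36  36  40  43  43  42  32  30  31  32  31  30  25  24  28
 38  37  34  33  38  39  36  33  32  31  31  32  37  36  41  42  45  40  33  30  31  32  31  29  27  26
 37  36  38  34  35  38  40  35  26  23  21  21  21  26  32  37  41  41  39  34  30  30  34  34  33  28
 60  43  38  36  33  31  32  41  95 146 139 194 206 174 110  55  24  32  37  40  35  30  31  32  31  32
 78  99  22  32  30  23  65 188 255 255 245 2
[... 1230 characters left out ...]
 108 146 219 250 250 240 240 240 240 240 238 234 147  94  40  40  40  34  30
133 102 123 140 108 101  94  92  96 123 157 193 214 211 215 216 183 149 209 238 190 115  31  41  41  36
151 133 102 136 141 111 105 106  96  97  96 110 122 122 121 135 186 235 229 159 159 207 117  32  41  40
151 152 141 125 134 114 112 106 102 107  95  97  95  96  89  88 165 254 236  97 140 246 240  19  34  43
152 143  98  72 102 118 117 114 115 135 126 105 102  95 115 158 125 162 238 255 252 255 251 167  23  35
181 123  67  61  87  94 108 126 116 146 216 213 212 212 204 190 128  85 164 250 250 242 242 234 110  24
137 112  64  67  86  90  86 109 107 115 139 138 141 140 131 123 100 109  95 178 251 238 238 242 225  89
```

The in-image comparison says the ring sits several mm short of the nut, towards −y. I'll lift, move the ring over the dark bench and triangulate its offset from the TCP with the two fixed cameras.

```bash
python3 -m creep '[[[0,0,-0.01],0,0],[[0,0,-0.02],0,0],[[0,0,-0.03],0,0],[[0,0,-0.03],0,0],[[0.0045,0.0345,0],0,0],[[0.0045,0.0345,0],0,0],[[0,0,0],0,0],[[0,0,0],0,0],[[0,0,0],0,0]]'; python3 s.py
python3 - <<'E'
from h import *
from scipy.optimize import least_squares
np.set_printoptions(precision=4,suppress=True)
o=monitor.get_obs();A=yaw();ring=o['eef_pos']+A@[.1404,0,-.0245]
pts={}
for n in("side","top"):
    im=eyes.read_camera(n); cv2.imwrite(f"pics/{n}_h.png",im); g=cv2.cvtColor(im,cv2.COLOR_BGR2GRAY); p=proj(cam(n),ring)[0]; x,y=(p-22).astype(int)
    G=cv2.resize(g[y:y+44,x:x+44],None,fx=8,fy=8,interpolation=cv2.INTER_CUBIC); m=(G>120).astype(np.uint8)
    cs,h=cv2.findContours(m,cv2.RETR_CCOMP,cv2.CHAIN_APPROX_NONE)
    for k,c in enumerate(cs):
        if cv2.contourArea(c)>64*20: 
            M=cv2.moments(c);q=np.array([M['m10'],M['m01']])/M['m00']; bb=np.array(cv2.boundingRect(c))/8; print(n,"pred",p,"hole" if h[0][k][3]>=0 else "outer",cv2.contourArea(c)/64,"c",(q+.5)/8-.5+[x,y],"bb",bb[:2]+[x,y],bb[2:])
E
```

```text
t: 21.75
eef_pos: [0.6078, -0.2802, 0.1429]
tool_rot: [-0.0, 0.753, 0.659, -0.001]
contact_force: [0.9, -0.3, -3.7]
gripper_width: 0.29
grasp_force: 89.5
  F tool [-0.204  0.974  3.674] M tool [ 0.021 -0.117  0.002] nut in tool [ 0.138 -0.067  0.065] az 82.37 pitch [-0.001 -0.002]
side pred [324.1106 196.3692] outer 329.296875 c [327.9278 197.9277] bb [314.625 187.125] [30.5 28.5]
side pred [324.1106 196.3692] hole 89.7265625 c [323.8041 194.0101] bb [317.375 190.125] [14.375  9.   ]
top pred [345.4098 141.7391] outer 433.6328125 c [347.6932 142.056 ] bb [334.5 131.5] [32.5   21.375]
top pred [345.4098 141.7391] hole 137.34375 c [344.8374 141.8486] bb [338.125 135.875] [14.375 12.875]
```

```bash
cat > tri.py <<'E'
from h import *
from scipy.optimize import least_squares
np.set_printoptions(precision=4,suppress=True)
def tri(s,t):
    f=lambda P:np.r_[proj(cam("side"),P)[0]-s,proj(cam("top"),P)[0]-t]
    r=least_squares(f,[.55,-.1,.1]); return r.x,r.fun
E
python3 - <<'E'
from tri import *
A=yaw();o=monitor.get_obs()
P,res=tri([323.8041,194.0101],[344.8374,141.8486]); print("ring top now",P,res,"tool",(P-o['eef_pos'])@A)
# initial cradle ring in t0 pictures (known by wrist: .5299,.3933, top .039)
for n in("side","top"):
    g=cv2.cvtColor(cv2.imread(f"pics/{n}0.png"),cv2.COLOR_BGR2GRAY); p=proj(cam(n),(.5299,.3933,.039))[0]; x,y=(p-20).astype(int)
    G=cv2.resize(g[y:y+40,x:x+40],None,fx=8,fy=8,interpolation=cv2.INTER_CUBIC); m=(G>120).astype(np.uint8)
    cs,h=cv2.findContours(m,cv2.RETR_CCOMP,cv2.CHAIN_APPROX_NONE)
    for k,c in enumerate(cs):
        if cv2.contourArea(c)>64*20 and h[0][k][3]>=0: M=cv2.moments(c);q=np.array([M['m10'],M['m01']])/M['m00']; print(n,"pred",p,"hole",cv2.contourArea(c)/64,(q+.5)/8-.5+[x,y])
# wrist: tape and union and nut cross-check N against tape in top/side: plug circle dark ring etc.
E
```

```text
ring top now [ 0.6248 -0.1384  0.1747] [-0.437   0.1657  0.1798 -0.3894] tool [ 0.1428 -0.0022 -0.0316]
side pred [204.3231 152.6307] hole 40.359375 [203.7786 152.6068]
top pred [152.7858 196.9755] hole 115.1640625 [152.0075 198.0589]
```

```bash
python3 - <<'E'
from tri import *
A=yaw();o=monitor.get_obs()
P,res=tri([324.35,194.0],[345.6,140.75]); print("ring corrected",P,res,"tool",(P-o['eef_pos'])@A)
s=np.load("c2.npy"); cw=cam("wrist",dict(eef_pos=s[:3],tool_rot=s[3:]))
C={"w2":cw,"side":cam("side"),"top":cam("top")}
def blob(img,p,r):
    g=cv2.cvtColor(img,cv2.COLOR_BGR2GRAY);x,y=(np.array(p)-r).astype(int);G=cv2.resize(g[y:y+2*r,x:x+2*r],None,fx=6,fy=6,interpolation=cv2.INTER_CUBIC)
    cs,h=cv2.findContours((G>120).astype(np.uint8),cv2.RETR_CCOMP,cv2.CHAIN_APPROX_NONE); out={}
    for k,c in enumerate(cs):
        if cv2.contourArea(c)>36*8: M=cv2.moments(c);q=np.array([M['m10'],M['m01']])/M['m00'];out["hole" if h[0][k][3]>=0 else "outer"]=((q+.5)/6-.5+[x,y]).round(2)
    return out
b={}
for n,f,p,r in(("w2","w2",(166,132),30),("side","side0",(264,258),13),("top","top0",(333,225),14)):
    b[n]=blob(cv2.imread(f"pics/{f}.png"),p,r); print(n,b[n])
T=cast(cw,b["w2"]["outer"],.012)[0]; print("tape wrist",T,"pred side",proj(C["side"],T),"top",proj(C["top"],T))
T=cast(cw,b["w2"]["hole"],.014)[0]; print("tapehole wrist",T,"pred side",proj(C["side"],T),"top",proj(C["top"],T))
E
```

```text
ring corrected [ 0.6266 -0.14    0.1755] [-0.0841  0.032   0.0347 -0.075 ] tool [ 0.1415 -0.0002 -0.0324]
w2 {'outer': array([165.32, 131.31]), 'hole': array([164.64, 132.12])}
side {'outer': array([263.62, 257.39]), 'hole': array([263.67, 256.68])}
top {'outer': array([332.44, 224.36]), 'hole': array([332.56, 224.28])}
tape wrist [ 0.4355 -0.1205  0.012 ] pred side [[264.5019 256.4469]] top [[333.1782 222.8219]]
tapehole wrist [ 0.4351 -0.1212  0.014 ] pred side [[264.5491 256.2517]] top [[333.5554 222.8557]]
```

```bash
sed -i 's/.5598,-.135,/.5595,-.135,/; s/precision=3/precision=4/' s.py
python3 -m creep '[[[-0.0015,-0.034,0],0,0],[[-0.0015,-0.0335,0.02],0,0],[[0,0,0.02],0,0],[[0,0,0.02],0,0],[[0,0,0.01],0,0],[[0,0,0],0,0],[[0,0,0],0,0],[[0,0,0],0,0]]'; python3 s.py
```

```text
t: 22.65
eef_pos: [0.5427, -0.2742, 0.0743]
tool_rot: [0.001, 0.752, 0.659, 0.0]
contact_force: [-0.3, 0.3, -4.3]
gripper_width: 0.291
grasp_force: 89.7
  F tool [ 0.283 -0.325  4.259] M tool [-0.0515 -0.1408  0.0079] nut in tool [ 0.1402 -0.0017 -0.0037] az 82.43 pitch [-0.0005  0.0017]
```

```bash
python3 -m creep '[[[-0.0008,-0.0015,0.004],0,0],[[0,0,0.004],0,0],[[0,0,0],0,0],[[0,0,0],0,0]]'|sed -n 2p; python3 s.py
for k in 1 2 3 4; do python3 -m creep '[[[0,0,0.001],0,0],[[0,0,0.001],0,0],[[0,0,0],0,0]]'|sed -n 2p; python3 s.py; done
```

```text
eef_pos: [0.5403, -0.2743, 0.0652]
  F tool [-0.224   0.6222  3.1131] M tool [-0.027  -0.1757  0.0025] nut in tool [ 0.1406  0.0007 -0.0128] az 82.44 pitch [ 0.0001 -0.0003]
eef_pos: [0.5403, -0.2742, 0.0632]
  F tool [0.5736 0.502  4.1858] M tool [ 0.0474 -0.0402 -0.0257] nut in tool [ 0.1405  0.0007 -0.0148] az 82.44 pitch [ 0.0001 -0.0002]
eef_pos: [0.5403, -0.2743, 0.0611]
  F tool [-0.7988 -1.29    3.9515] M tool [ 0.046  -0.1301 -0.0817] nut in tool [ 0.1406  0.0007 -0.0169] az 82.43 pitch [ 0.     -0.0002]
eef_pos: [0.5402, -0.2742, 0.0591]
  F tool [-0.2546 -1.1827  3.2664] M tool [ 0.0383 -0.1418  0.0004] nut in tool [ 0.1406  0.0008 -0.0189] az 82.44 pitch [ 0.0001 -0.0003]
eef_pos: [0.5404, -0.2744, 0.0573]
  F tool [-0.0683 -0.03    2.4068] M tool [ 0.0363  0.0257 -0.0005] nut in tool [ 0.1407  0.0005 -0.0207] az 82.43 pitch [0.     0.0002]
```

```bash
for k in 1 2 3; do python3 -m creep '[[[0,0,0.001],0,0],[[0,0,0.001],0,0],[[0,0,0],0,0]]'|sed -n 2p; python3 s.py; done
python3 - <<'E'
from h import *
for n,(x0,y0,x1,y1) in {"side":(290,214,316,238),"top":(326,162,352,188)}.items():
    im=eyes.read_camera(n); cv2.imwrite(f"pics/{n}_c.png",im); g=cv2.cvtColor(im,cv2.COLOR_BGR2GRAY)[y0:y1,x0:x1]; print(n)
    for r in g: print(' '.join('%3d'%v for v in r))
E
```

```text
eef_pos: [0.5407, -0.2745, 0.0557]
  F tool [-0.531  -0.0019 -2.3545] M tool [ 0.0673  0.5689 -0.0466] nut in tool [ 0.1407  0.0003 -0.0223] az 82.42 pitch [0.0002 0.0007]
eef_pos: [0.5407, -0.2745, 0.0534]
  F tool [-0.9044  0.7131 -2.4456] M tool [-0.1106  0.5085  0.0635] nut in tool [ 0.1408  0.0003 -0.0246] az 82.42 pitch [-0.0002  0.0008]
eef_pos: [0.5405, -0.2744, 0.0513]
  F tool [-0.8176  1.1521 -3.7195] M tool [-0.0325  0.5944  0.0096] nut in tool [ 0.1407  0.0005 -0.0267] az 82.42 pitch [-0.0001  0.0002]
side
 29  34  38  40  38  34  32  30  32  32  35  36  37  41  42  38  33  28  32  32  29  26  27  27  29  36
 34  33  34  37  39  36  31  30  25  25  25  27  29  30  37  42  40  31  30  31  34  32  29  27  26  28
 40  37  33  35  35  34  24  34  81 121 122 124 125 112  58  30  34  35  33  29  31  31  32  30  27  28
 37  38  36  32  26  58 173 255 254 246 245 245 248 251 251 188 167  27  33  31  29  29  34  33  29  27
 60  42  37  31  55 174 252 245 197 173 174 174 183 208 205 212 254 190  60  31  31  29  30  34  32  31
 80  98  18  34 145 251 246 208 106 103 104 103 107 117
[... 3928 characters left out ...]
 195 209 210 210 207 205 205 207 208 196 186 200 204 193 166 137 124 120 119
200 191 162 147 131 121 132 167 197 206 210 212 209 209 210 209 199 201 207 194 170 147 130 129 124 122
180 171 146 140 134 125 118 135 163 185 199 206 206 205 204 207 205 202 194 168 147 142 140 141 136 127
154 140 119 115 128 132 126 122 131 142 166 178 181 178 180 181 182 179 171 158 159 164 164 163 150 138
145 108  92  97 112 122 129 130 125 127 132 138 141 142 142 146 149 162 169 173 175 179 181 173 152 143
158 109  88  87  89 101 116 127 132 135 133 136 130 132 128 124 131 156 178 183 184 186 179 165 146 138
179 125 102  93  87  94  97 107 114 120 127 128 124 117 113 106 114 153 181 190 194 192 176 151 142 143
```

Both views put the ring about 2–3 mm too far to +x (tool +y). I'll lift slightly, shift −y and try again.

```bash
python3 -m creep '[[[0,0,-0.006],0,0],[[0,-0.0024,0],0,0],[[0,0,0],0,0],[[0,0,0],0,0]]'|sed -n 2p; python3 s.py
for k in 1 2 3 4; do python3 -m creep '[[[0,0,0.001],0,0],[[0,0,0.001],0,0],[[0,0,0],0,0]]'|sed -n 2p; python3 s.py; done
```

```text
eef_pos: [0.5373, -0.2735, 0.0567]
  F tool [ 0.8566 -0.0199  4.513 ] M tool [-0.0033 -0.1234 -0.0154] nut in tool [ 0.1402  0.0038 -0.0212] az 82.45 pitch [ 0.0004 -0.0014]
eef_pos: [0.5378, -0.2739, 0.055]
  F tool [-0.071  -0.0139  3.3314] M tool [ 0.0029 -0.1419 -0.0255] nut in tool [ 0.1405  0.0032 -0.023 ] az 82.44 pitch [ 0.0001 -0.0005]
eef_pos: [0.538, -0.274, 0.0533]
  F tool [0.4863 0.1524 1.2004] M tool [0.0327 0.0862 0.0594] nut in tool [ 0.1407  0.003  -0.0247] az 82.43 pitch [0.0001 0.0001]
eef_pos: [0.5382, -0.2743, 0.0517]
  F tool [-1.0532 -0.5533 -2.4264] M tool [ 0.0667  0.4804 -0.1004] nut in tool [ 0.1409  0.0027 -0.0263] az 82.41 pitch [-0.      0.0007]
eef_pos: [0.5382, -0.2744, 0.0495]
  F tool [-1.5822 -0.2201 -4.4979] M tool [-0.0154  0.5215 -0.0289] nut in tool [ 0.1409  0.0027 -0.0285] az 82.41 pitch [-0.0003  0.0008]
```

```bash
python3 -m creep '[[[0,0,-0.015],0,0],[[0,0,-0.03],0,0],[[0,0,-0.035],0,0],[[0,0,-0.03],0,0],[[0.035,-0.02,0],0,0],[[0.035,-0.02,0],0,0],[[0.035,-0.02,0],0,0],[[0.0461,-0.0045,0],0,0],[[0.0461,-0.0045,0],0,0],[[0.0461,-0.0045,0],0,0],[[0.0461,-0.0045,0],0,0],[[0.0461,-0.0045,0],0,0],[[0.0461,-0.0045,0],0,0],[[0.0461,-0.0045,0],0,0],[[0.0461,-0.0045,0],0,0],[[0.0461,-0.0045,0],0,0],[[0,0,0],0.033,0],[[0,0,0],0,0],[[0,0,0],0,0]]'
python3 -c "
from h import *
o=monitor.get_obs();A=yaw();print(A[:,0],((np.array([.5075,.2547,.0145])-o['eef_pos'])@A).round(4))"
```

```text
t: 28.75
eef_pos: [0.5064, 0.2532, 0.1592]
tool_rot: [0.0, 0.763, 0.646, -0.001]
contact_force: [0.0, -0.4, -4.1]
gripper_width: 0.287
grasp_force: 90.0
[ 0.16461248  0.98635716 -0.00151326] [0.0019 0.0009 0.1447]
```

```bash
python3 -m creep '[[[0.0019,0.0009,0.03],0,0],[[0,0,0.04],0,0],[[0,0,0.03],0,0],[[0,0,0.015],0,0],[[0,0,0.01],0,0],[[0,0,0.007],0,0],[[0,0,0.006],0,0],[[0,0,0.005],0,0],[[0,0,0.0015],0,0],[[0,0,0],0,0]]'; python3 s.py
python3 -m creep '[[[0,0,0],0,0.5],[[0,0,0],0,1],[[0,0,0],0,1],[[0,0,0],0,1],[[0,0,-0.04],0,1],[[0,0,-0.04],0,1],[[0,0,-0.04],0,1]]'
python3 - <<'E'
from h import *
g=cv2.cvtColor(eyes.read_camera("wrist"),cv2.COLOR_BGR2GRAY)
for r in (20,60,80,110,130,144,158,172,186,200,214): print(r,''.join('#' if v>200 else '+' if v>110 else '-' if v>60 else '.' for v in g[r,200:320]))
E
```

```text
t: 29.75
eef_pos: [0.5081, 0.2579, 0.0157]
tool_rot: [-0.001, 0.763, 0.647, 0.001]
contact_force: [-4.4, 4.1, 1.0]
gripper_width: 0.29
grasp_force: 90.8
  F tool [ 3.2834 -5.0483 -0.9824] M tool [0.9461 0.042  0.3489] nut in tool [-0.379   0.115  -0.0631] az 80.59 pitch [0.0021 0.0001]
t: 30.45
eef_pos: [0.508, 0.2559, 0.136]
tool_rot: [0.0, 0.763, 0.646, -0.0]
contact_force: [0.0, -0.7, 1.0]
gripper_width: 1.0
grasp_force: 0.0
20 -------...............-#############.-.--------------------------------------+############+-----------------------------
60 ----------------------------------------------+###################+-----------------------------------------------------
80 ----------------------------------------------+####################-++-+------------------------------------------------
110 -------------------+##############+++++++####+####################+++++++##############+++----++++++-++-+---------------
130 -----------------++++##################################################################+++++++-++++++++++++-------------
144 ------------++-++++++#################################################################+++++++++++-+--+---++-------------
158 --------------+++--+++################################################################+++++++++++-+++-----+-------------
172 -----------------+-+-+###################++++++++++++++++++++++++++++++##############+++--------------------------------
186 ----------------------+##################+-++++++++++++++++++++++++++++##############-----------------------------------
200 .....--.---------------+#################+----------------------------++###########+------------------------------------
214 .............----------+#################+----------------------------+############+------------------------------------
```

```bash
python3 - <<'E'
from h import *
np.set_printoptions(precision=4,suppress=True)
o=monitor.get_obs();A=yaw();c=cam("wrist",o);g=cv2.cvtColor(eyes.read_camera("wrist"),cv2.COLOR_BGR2GRAY);cv2.imwrite("pics/w7.png",g)
print("hole row/col dark runs"); col=g[:60,256]; print(''.join('#' if v>200 else '+' if v>110 else '-' if v>60 else '.' for v in col), ''.join('#' if v>200 else '+' if v>110 else '-' if v>60 else '.' for v in g[120:200,256]))
E
python3 -m creep '[[[-0.0444,0.0074,0],0,1],[[-0.0444,0.0074,0],0,1],[[-0.0444,0.0074,0],0,1],[[-0.0444,0.0074,0],0,1],[[-0.0444,0.0074,0],0,1],[[-0.0444,0.0074,0],0,1],[[-0.0444,0.0074,0],0,1],[[-0.0321,0.0211,0],0,1],[[-0.0321,0.0211,0],0,1],[[-0.0321,0.0211,0],0,1],[[0,0,0],0,1],[[0,0,0],0,1]]'
python3 - <<'E'
from h import *
np.set_printoptions(precision=4,suppress=True)
o=monitor.get_obs();A=yaw();c=cam("wrist",o);im=eyes.read_camera("wrist");cv2.imwrite("pics/w8.png",im);g=cv2.cvtColor(im,cv2.COLOR_BGR2GRAY)
np.save("c8.npy",np.array([*o['eef_pos'],*o['tool_rot']]))
p=proj(c,(.5595,-.135,.078))[0]; x,y=(p-45).astype(int); print("pred",p)
G=g[y:y+90,x:x+90]
ci=cv2.HoughCircles(cv2.GaussianBlur(G,(3,3),0),cv2.HOUGH_GRADIENT,1,5,param1=80,param2=12,minRadius=10,maxRadius=48)
if ci is not None:
  for q in ci[0][:6]: print("circle",q[:2]+[x,y],q[2],cast(c,q[:2]+[x,y],.078 if q[2]<22 else .06)[0])
E=cv2.Canny(G,40,100)
for r in range(0,90,2): print(''.join('#' if E[r,k] or E[min(r+1,89),k] else '.' for k in range(90)))
E
```

```text
hole row/col dark runs
-.----------------------------------+##########+############ #############################################++++++++++++++++++++++-++----------
t: 31.75
eef_pos: [0.5543, -0.1652, 0.1342]
tool_rot: [-0.0, 0.764, 0.646, -0.0]
contact_force: [-0.6, 0.3, -0.7]
gripper_width: 1.001
grasp_force: 0.0
pred [254.4466 168.5691]
circle [254.5 161.5] 34.9 [ 0.5596 -0.1338  0.06  ]
circle [250.5 168.5] 27.5 [ 0.5557 -0.1386  0.06  ]
circle [243.5 167.5] 23.0 [ 0.5507 -0.137   0.06  ]
circle [260.5 163.5] 28.6 [ 0.5638 -0.1361  0.06  ]
circle [246.5 176.5] 33.8 [ 0.5516 -0.1442  0.06  ]
circle [243.5 162.5] 25.2 [ 0.5513 -0.1332  0.06  ]
.........................#..##.....#......##......#.##################..................#.
.........................#..#....#.##.....######....#.....###..#####.##.................#.
.........................##..#.##################...#.................#.................#.
......................#######.#.##########.......##########...........##................#.
...............#######......####..........................#####........#..........
[... 2948 characters left out ...]
..............#......####...........#..#.....................##
...........#.............................#.........####.......###.#.......................
...........#..............................#............########...#.......................
...........##.............................#.......................####.###................
............#.............................##...........................#.##...............
............##............................#................###....###..#..#...............
.............#...........................####..............###..###....####...............
.............##.........................#...###############...##.......#..................
```

```bash
python3 - <<'E'
from h import *
np.set_printoptions(precision=4,suppress=True)
x=np.array([.1646,.9864,0]); ring=np.array([.5299,.3933,0])
o={'eef_pos':np.array([.508,.2559,.136]),'tool_rot':[0,.763,.646,0]}; q=np.array(o['tool_rot'])/np.linalg.norm(o['tool_rot']); o['tool_rot']=q
c=cam("wrist",o)
print("hole near corner",proj(c,ring-.0219*x+[0,0,.039]),"grip start",proj(c,ring-.116*x+[0,0,.042]))
print("grip centre meas",cast(c,[(256,200),(256,60)],.041))
d=np.array([c_-o['eef_pos'] for c_ in cast(c,[(256,200),(256,60)],.041)]); A=R.from_quat([q[1],q[2],q[3],q[0]]).as_matrix(); print((d@A))
s=np.load("c8.npy"); cw=cam("wrist",dict(eef_pos=s[:3],tool_rot=s[3:]));print("N2",cast(cw,[(253.8,167.7)],.078), s[:3])
E
```

```text
hole near corner [[252.9257  41.0029]] grip start [[253.2976 167.025 ]]
grip centre meas [[0.5082 0.2498 0.041 ]
 [0.5264 0.3584 0.041 ]]
[[-0.006   0.0012  0.095 ]
 [ 0.1042  0.0012  0.095 ]]
N2 [[ 0.5592 -0.1343  0.078 ]] [ 0.5543 -0.1652  0.1342]
```

```bash
python3 -m creep '[[[0.035,-0.021,0],0,1],[[0.035,-0.021,0],0,1],[[0.035,-0.021,0],0,1],[[0.0443,-0.0073,0],0,1],[[0.0443,-0.0073,0],0,1],[[0.0443,-0.0073,0],0,1],[[0.0443,-0.0073,0],0,1],[[0.0443,-0.0073,0],0,1],[[0.0443,-0.0073,0],0,1],[[0.0443,-0.0073,0],0,1],[[0,0,0.03],0,1],[[0,0,0.03],0,1],[[0,0,0],0,1]]' 120
python3 - <<'E'
from h import *
o=monitor.get_obs();A=yaw();print(((np.array([.5097,.2627,.0145])-o['eef_pos'])@A).round(4))
c=cam("wrist",o);g=cv2.cvtColor(eyes.read_camera("wrist"),cv2.COLOR_BGR2GRAY)
for r in (195,205,215,225):
    row=g[r,200:320]; print(r,''.join('#' if v>200 else '+' if v>110 else '-' if v>60 else '.' for v in row))
print(proj(c,o['eef_pos']+A@[-.005,0,o['eef_pos'][2]-.042]))
E
```

```text
t: 33.1
eef_pos: [0.506, 0.2644, 0.0713]
tool_rot: [-0.001, 0.762, 0.648, -0.004]
contact_force: [-0.3, 1.1, -0.2]
gripper_width: 1.001
grasp_force: 0.0
[-0.0008  0.0043  0.0568]
195 .................-+++##++####++++++++++++++--+###############################+--+################+-----.-...--...-......
205 ..................-+++++++++++++++++++++++.-....--.------------------------------+###############+-.....................
215 ..................-++++++++++++++++++++++-............................------------+++++++++++++++.......................
225 ...................+++++++++++++++++++++++......................................-++++++++++++++#+.......................
[[253.99683753 232.30621084]]
```

```bash
python3 -m creep '[[[-0.0005,0.0038,0.02],0,1],[[0,0,0.02],0,1],[[0,0,0.0165],0,1],[[0,0,0],0,1],[[0,0,0],0,0.25],[[0,0,0],0,0.25],[[0,0,0],0,0],[[0,0,0],0,0],[[0,0,0],0,0],[[0,0,0],0,0],[[0,0,0],0,0],[[0,0,0],0,0]]' 120; python3 s.py
python3 -m creep '[[[0,0,-0.01],0,0],[[0,0,-0.02],0,0],[[0,0,-0.04],0,0],[[0,0,-0.04],0,0],[[0,0,-0.03],0,0],[[0,0,0],0,0]]'
python3 -c "
from h import *
o=monitor.get_obs();A=yaw();n=o['eef_pos'];print(A[:,0],n)"
```

```text
t: 34.35
eef_pos: [0.509, 0.2641, 0.0187]
tool_rot: [-0.003, 0.763, 0.647, -0.003]
contact_force: [-14.2, 0.9, 15.4]
gripper_width: 0.28
grasp_force: 117.5
  F tool [ -1.3868 -14.2662 -15.2676] M tool [ 3.0901 -0.2747  0.1846] nut in tool [-0.3856  0.1143 -0.06  ] az 80.62 pitch [-0.001  -0.0092]
t: 34.95
eef_pos: [0.5163, 0.2639, 0.1625]
tool_rot: [0.0, 0.763, 0.646, 0.004]
contact_force: [0.6, -0.3, -3.8]
gripper_width: 0.279
grasp_force: 119.2
[0.16461401 0.98634322 0.00541136] [0.51627445 0.26394005 0.16252958]
```

```bash
python3 -m creep '[[[-0.02,0.0033,0],0,0],[[-0.0434,0.0072,0],0,0],[[-0.0434,0.0072,0],0,0],[[-0.0434,0.0072,0],0,0],[[-0.0434,0.0072,0],0,0],[[-0.0434,0.0072,0],0,0],[[-0.0434,0.0072,0],0,0],[[-0.0434,0.0072,0],0,0],[[-0.0434,0.0072,0],0,0],[[-0.0234,0.0039,0],0,0],[[-0.043,0.0166,0],0,0],[[-0.043,0.0166,0],0,0],[[-0.033,0.0126,0],-0.029,0],[[-0.01,0.004,0],0,0],[[0,0,0],0,0],[[0,0,0],0,0],[[0,0,0],0,0],[[0,0,0],0,0]]'
sed -i 's/.5595,-.135,/.5592,-.1345,/' s.py; python3 s.py
```

```text
t: 36.75
eef_pos: [0.542, -0.2665, 0.158]
tool_rot: [-0.001, 0.753, 0.658, 0.0]
contact_force: [-0.1, 0.1, -4.1]
gripper_width: 0.28
grasp_force: 119.0
  F tool [ 0.1084 -0.1121  4.0675] M tool [ 0.0443 -0.0896  0.0406] nut in tool [ 0.133  -0.0005  0.0801] az 82.34 pitch [ 0.001  -0.0006]
```

```bash
python3 - <<'E'
from tri import *
o=monitor.get_obs();A=yaw();e=o['eef_pos']
g=cv2.cvtColor(eyes.read_camera("side"),cv2.COLOR_BGR2GRAY); ring=e+A@[.1341,0,-.0203]; p=proj(cam("side"),ring)[0]; x,y=(p-22).astype(int)
def holes(g,thr):
    G=cv2.resize(g[y:y+44,x:x+44],None,fx=8,fy=8,interpolation=cv2.INTER_CUBIC); cs,h=cv2.findContours((G>thr).astype(np.uint8),cv2.RETR_CCOMP,cv2.CHAIN_APPROX_NONE)
    for k,c in enumerate(cs):
        if cv2.contourArea(c)>64*30 and h[0][k][3]>=0:
            M=cv2.moments(c);q=(np.array([M['m10'],M['m01']])/M['m00']+.5)/8-.5+[x,y]; bb=np.array(cv2.boundingRect(c))/8
            for b in((0,0),(-.8,.5)): P=cast(cam("side"),q-b,e[2]+.0203)[0]; print(thr,"hole",q,"pred",p,"area",cv2.contourArea(c)/64,bb[2:],"ring in tool",((P-e)@A))
for t in(110,150,180): holes(g,t)
w=cv2.cvtColor(eyes.read_camera("wrist"),cv2.COLOR_BGR2GRAY); c=cam("wrist",o)
for r in range(4,200,14): print(r,''.join('#' if v>200 else '+' if v>110 else '-' if v>60 else '.' for v in w[r,205:310]))
for k in (256.2,258.2): print(k,[((cast(c,(k,r),e[2]+.0193)[0]-e)@A).round(4)[:2].tolist() for r in (20,100)])
E
```

```text
110 hole [304.5851 201.3274] pred [305.1223 201.4885] area 94.734375 [14.25   8.875] ring in tool [ 0.1354 -0.0009 -0.0202]
110 hole [304.5851 201.3274] pred [305.1223 201.4885] area 94.734375 [14.25   8.875] ring in tool [ 0.1361  0.0022 -0.0202]
150 hole [304.6418 201.1686] pred [305.1223 201.4885] area 107.5234375 [15.125  9.625] ring in tool [ 0.1359 -0.0004 -0.0202]
150 hole [304.6418 201.1686] pred [305.1223 201.4885] area 107.5234375 [15.125  9.625] ring in tool [ 0.1365  0.0027 -0.0202]
180 hole [304.6561 201.0784] pred [305.1223 201.4885] area 116.96875 [15.5   10.125] ring in tool [ 0.1362 -0.0001 -0.0202]
180 hole [304.6561 201.0784] pred [305.1223 201.4885] area 116.96875 [15.5   10.125] ring in tool [ 0.1368  0.0029 -0.0202]
4 ##############+---------------+++++++################################++++++++-------------++#+-..........
18 #####################++++########+-++###############################++++++++###################+-.....---
32 .+########++++++#######+---++++++###########+++++++++++++++++###########++######################+-----..-
46 ....++++++++####+++++++
[... 565 characters left out ...]
###########################+++++################################
130 ...................+###++-------++++################################+++##########################++++++--
144 .................................-++###############################++++------------------------..-..-----
158 .................................-++###############################+++-.-..-------------------...........
172 .................................-++##############################++++-......-.---------------...........
186 ..................................-+++############++##############++++-..........----+###########+.......
256.2 [[0.1049, 0.0014], [0.0765, 0.0014]]
258.2 [[0.1049, 0.0022], [0.0765, 0.0022]]
```

Camera-consistent estimates put the ring at tool (0.136, +0.0023). I'll shift accordingly and descend.

```bash
python3 -m creep '[[[-0.003,-0.0028,0.02],0,0],[[0,0,0.025],0,0],[[0,0,0.02],0,0],[[0,0,0.01],0,0],[[0,0,0],0,0],[[0,0,0],0,0],[[0,0,0],0,0],[[0,0,0],0,0]]'|sed -n 1,2p; python3 s.py
```

```text
t: 37.65
eef_pos: [0.5394, -0.2712, 0.0843]
  F tool [ 0.1838 -0.4202  3.8109] M tool [-0.032 -0.109 -0.005] nut in tool [0.1381 0.001  0.0063] az 82.21 pitch [-0.0003  0.0018]
```

```bash
python3 -m creep '[[[0.0018,-0.0010,0.003],0,0],[[0,0,0.003],0,0],[[0,0,0],0,0],[[0,0,0],0,0],[[0,0,0],0,0]]'|sed -n 1,2p; python3 s.py; for k in 1 2 3; do python3 -m creep '[[[0,0,0.001],0,0],[[0,0,0.001],0,0],[[0,0,0],0,0]]'|sed -n 2p; python3 s.py; done
```

```text
t: 38.15
eef_pos: [0.538, -0.269, 0.0773]
  F tool [ 0.0083 -0.4309  3.763 ] M tool [ 0.0072 -0.0862  0.0025] nut in tool [ 0.1362  0.0027 -0.0007] az 82.2 pitch [-0. -0.]
eef_pos: [0.5379, -0.269, 0.0751]
  F tool [0.4954 0.3354 3.736 ] M tool [-0.0216 -0.0442 -0.0702] nut in tool [ 0.1361  0.0028 -0.0029] az 82.2 pitch [ 0.0001 -0.0003]
eef_pos: [0.5379, -0.2689, 0.0731]
  F tool [ 0.0989 -0.3906  3.4572] M tool [ 0.0121 -0.0531 -0.0202] nut in tool [ 0.1361  0.0029 -0.0049] az 82.21 pitch [ 0.0001 -0.0003]
eef_pos: [0.5379, -0.269, 0.0711]
  F tool [ 1.2434 -0.5094  4.5194] M tool [ 0.0692 -0.0166 -0.0366] nut in tool [ 0.1361  0.0029 -0.0069] az 82.2 pitch [ 0.0001 -0.0003]
```

```bash
for k in 1 2 3; do python3 -m creep '[[[0,0,0.001],0,0],[[0,0,0.001],0,0],[[0,0,0],0,0]]'|sed -n 2p; python3 s.py; done
```

```text
eef_pos: [0.5379, -0.2689, 0.0691]
  F tool [0.6348 0.9435 3.6019] M tool [ 0.0283 -0.0352 -0.0402] nut in tool [ 0.1361  0.0029 -0.0089] az 82.21 pitch [ 0.0001 -0.0003]
eef_pos: [0.5379, -0.269, 0.0671]
  F tool [-0.0593  0.0644  4.0884] M tool [ 0.0115 -0.1416 -0.0068] nut in tool [ 0.1361  0.0028 -0.0109] az 82.2 pitch [ 0.0001 -0.0003]
eef_pos: [0.5379, -0.269, 0.0651]
  F tool [ 0.2048 -0.8063  4.2906] M tool [ 0.0061 -0.0771 -0.018 ] nut in tool [ 0.1361  0.0028 -0.0129] az 82.2 pitch [ 0.0001 -0.0002]
```

The ring is passing over the hexagon freely. Continuing down.

```bash
for k in 1 2; do python3 -m creep '[[[0,0,0.002],0,0],[[0,0,0.001],0,0],[[0,0,0.001],0,0],[[0,0,0],0,0]]'|sed -n 2p; python3 s.py; done;  python3 -m creep '[[[0,0,0.001],0,0],[[0,0,0.0005],0,0],[[0,0,0],0,0]]'|sed -n 2p; python3 s.py
```

```text
eef_pos: [0.538, -0.269, 0.0611]
  F tool [-0.6227 -0.3879  4.6138] M tool [-0.0109 -0.1232  0.0658] nut in tool [ 0.1361  0.0028 -0.0169] az 82.21 pitch [ 0.     -0.0002]
eef_pos: [0.538, -0.269, 0.0571]
  F tool [-0.6947  0.12    3.1883] M tool [-0.064  -0.1383  0.0441] nut in tool [ 0.1362  0.0028 -0.0209] az 82.2 pitch [-0.     -0.0001]
eef_pos: [0.538, -0.269, 0.0558]
  F tool [-0.2324 -0.0166  2.1448] M tool [ 0.0613  0.0097 -0.0885] nut in tool [ 0.1361  0.0027 -0.0222] az 82.2 pitch [ 0.0001 -0.    ]
```

```bash
python3 -m creep '[[[0,0,0.001],0,0],[[0,0,0],0,0]]'|sed -n 1,2p; python3 s.py
```

```text
t: 41.25
eef_pos: [0.5382, -0.2691, 0.055]
  F tool [-0.6724  0.479   0.0442] M tool [ 0.1613  0.266  -0.0269] nut in tool [ 0.1362  0.0026 -0.023 ] az 82.2 pitch [0.0002 0.0003]
```

```bash
cat >> s.py <<'E'
import sys
F=f@A; M=m@A; T=lambda x,y:-(M[2]-(x*F[1]-y*F[0]))
Tn,Tp=T(n[0],n[1]),T(n[0]-.036,n[1]); print("  T nut %.3f  T pin %.3f  t %.2f"%(Tn,Tp,o['t']))
sys.exit(1 if max(Tn,Tp)>.62 or abs(F[0])>6 else 0)
E
python3 -m creep '[[[0.0001,-0.0041,0],0.03,0],[[0.0001,-0.0041,0],0.03,0],[[0.0001,-0.0041,0],0.03,0],[[0,0,0],0,0]]'|sed -n 2p; python3 s.py && python3 -m creep '[[[0.0001,-0.0041,0],0.03,0],[[0.0001,-0.0041,0],0.03,0],[[0.0001,-0.0041,0],0.03,0],[[0,0,0],0,0]]'|sed -n 2p; python3 s.py
```

```text
eef_pos: [0.5259, -0.2669, 0.0551]
  F tool [-0.2322  1.6955  0.116 ] M tool [-0.2518  0.1045  0.2117] nut in tool [ 0.1365  0.0025 -0.0229] az 76.91 pitch [-0.0003  0.0011]
  T nut 0.020  T pin -0.041  t 41.65
eef_pos: [0.5139, -0.2635, 0.055]
  F tool [-3.0176  2.2313  0.9251] M tool [-0.4624 -0.0355  0.3136] nut in tool [ 0.1367  0.0026 -0.0231] az 71.76 pitch [-0.0002  0.0007]
  T nut -0.001  T pin -0.081  t 42.05
```

```bash
python3 -m creep '[[[-0.0012,0.0008,0],0,0],[[0.0001,-0.0041,0],0.03,0],[[0.0001,-0.0041,0],0.03,0],[[0,0,0],0,0]]'|sed -n 2p; python3 s.py && python3 -m creep '[[[0.0001,-0.0041,0],0.03,0],[[0.0001,-0.0041,0],0.03,0],[[0,0,0],0,0]]'|sed -n 2p; python3 s.py
```

```text
eef_pos: [0.5065, -0.261, 0.0547]
  F tool [ 2.0448  2.164  -1.1955] M tool [-0.1907  0.8017  0.1521] nut in tool [ 0.137   0.0023 -0.0232] az 68.37 pitch [ 0.0008 -0.0005]
  T nut 0.140  T pin 0.062  t 42.45
eef_pos: [0.4992, -0.2579, 0.0548]
  F tool [ 2.0494  2.5535 -0.6675] M tool [-0.3543  0.9948  0.0356] nut in tool [ 0.1372  0.0021 -0.0231] az 64.94 pitch [ 0.0005 -0.0001]
  T nut 0.310  T pin 0.218  t 42.75
```

```bash
python3 -m creep '[[[0.0004,-0.0041,0],0.03,0],[[0.0004,-0.0041,0],0.03,0],[[0,0,0],0,0]]'|sed -n 2p; python3 s.py && python3 -m creep '[[[0.0003,-0.0041,0],0.03,0],[[0.0002,-0.0041,0],0.03,0],[[0,0,0],0,0]]'|sed -n 2p; python3 s.py && python3 -m creep '[[[0.0001,-0.0041,0],0.03,0],[[0.0001,-0.0041,0],0.03,0],[[0,0,0],0,0]]'|sed -n 2p; python3 s.py
```

```text
eef_pos: [0.4919, -0.2541, 0.0548]
  F tool [ 1.9328  1.6967 -0.1835] M tool [-0.3359  0.8393 -0.0217] nut in tool [ 0.1372  0.002  -0.0232] az 61.46 pitch [-0. -0.]
  T nut 0.251  T pin 0.189  t 43.05
eef_pos: [0.4848, -0.2498, 0.0548]
  F tool [ 1.246   2.2966 -1.3729] M tool [-0.2746  0.5876 -0.0323] nut in tool [ 0.1372  0.002  -0.0232] az 58.01 pitch [-0.0002 -0.0001]
  T nut 0.345  T pin 0.262  t 43.35
eef_pos: [0.478, -0.2452, 0.0548]
  F tool [ 0.4501  2.7108 -1.6408] M tool [-0.3258  0.3736  0.0193] nut in tool [ 0.1372  0.002  -0.0232] az 54.57 pitch [-0.0002 -0.0001]
  T nut 0.352  T pin 0.254  t 43.65
```

```bash
python3 -m creep '[[[0.0001,-0.0041,0],0.03,0],[[0.0001,-0.0027,0],0.02,0],[[0,0,0],0,0]]'|sed -n 2p; python3 s.py && python3 -m creep '[[[0.0001,-0.0041,0],0.03,0],[[0.0001,-0.0027,0],0.02,0],[[0,0,0],0,0]]'|sed -n 2p; python3 s.py && python3 -m creep '[[[0.0001,-0.0041,0],0.03,0],[[0.0001,-0.0027,0],0.02,0],[[0,0,0],0,0]]'|sed -n 2p; python3 s.py && python3 -m creep '[[[0.0001,-0.0041,0],0.03,0],[[0.0001,-0.0027,0],0.02,0],[[0,0,0],0,0]]'|sed -n 2p; python3 s.py
```

```text
eef_pos: [0.4731, -0.2413, 0.0549]
  F tool [-0.3975  2.8605 -0.8159] M tool [-0.4947  0.2403 -0.098 ] nut in tool [ 0.1372  0.0016 -0.0232] az 51.78 pitch [-0.0004  0.0007]
  T nut 0.491  T pin 0.388  t 43.95
eef_pos: [0.4684, -0.2373, 0.0551]
  F tool [-1.7336  5.5237  0.2182] M tool [-1.1041 -0.0318 -0.7547] nut in tool [ 0.1372  0.0009 -0.023 ] az 48.92 pitch [-0.0006  0.0022]
  T nut 1.514  T pin 1.315  t 44.25
  F tool [-1.7336  5.5237  0.2182] M tool [-1.1041 -0.0318 -0.7547] nut in tool [ 0.1372  0.0009 -0.023 ] az 48.92 pitch [-0.0006  0.0022]
  T nut 1.514  T pin 1.315  t 44.25
  F tool [-1.7336  5.5237  0.2182] M tool [-1.1041 -0.0318 -0.7547] nut in tool [ 0.1372  0.0009 -0.023 ] az 48.92 pitch [-0.0006  0.0022]
  T nut 1.514  T pin 1.315  t 44.25
```

```bash
python3 -m creep '[[[0.0001,-0.0020,0],0.015,0],[[0,0,0],0,0]]'|sed -n 2p; python3 s.py
```

```text
eef_pos: [0.4671, -0.2362, 0.0551]
  F tool [-2.3111  6.4261 -0.1948] M tool [-1.1877 -0.0679 -0.6088] nut in tool [ 0.1372  0.0005 -0.023 ] az 48.05 pitch [-0.0007  0.0027]
  T nut 1.492  T pin 1.260  t 44.45
```

```bash
python3 -m creep '[[[0.0001,-0.0027,0],0.02,0],[[0,0,0],0,0]]'|sed -n 2p; python3 s.py
```

```text
eef_pos: [0.4655, -0.2347, 0.0552]
  F tool [-1.0993  6.7423  0.1778] M tool [-1.345  -0.1182 -0.3795] nut in tool [ 0.1372 -0.     -0.0228] az 46.86 pitch [-0.0005  0.0036]
  T nut 1.304  T pin 1.062  t 44.65
```

```bash
python3 -m creep '[[[0.0001,-0.0034,0],0.025,0],[[0,0,0],0,0]]'|sed -n 2p; python3 s.py
```

```text
eef_pos: [0.4634, -0.2326, 0.0554]
  F tool [-1.5431  7.9299  1.45  ] M tool [-1.6434 -0.111  -0.2123] nut in tool [ 0.1371 -0.0006 -0.0227] az 45.36 pitch [-0.0002  0.0046]
  T nut 1.299  T pin 1.013  t 44.85
```

The wrench has given: pin torque peaked at about 1.3 N m and fell to about 1.0. I stop here and back off only into the ring's play.

```bash
python3 -m creep '[[[-0.0001,0.0041,0],-0.03,0],[[-0.0001,0.0041,0],-0.03,0],[[-0.0001,0.0041,0],-0.03,0],[[0,0,0],0,0]]'|sed -n 2p; python3 s.py
```

```text
eef_pos: [0.4713, -0.2399, 0.0549]
  F tool [-0.9177  3.6171 -0.9071] M tool [-0.846   0.0919 -0.4738] nut in tool [ 0.1372  0.0013 -0.0231] az 50.7 pitch [-0.      0.0006]
  T nut 0.971  T pin 0.841  t 45.25
```

```bash
python3 -m creep '[[[-0.0001,0.0041,0],-0.03,0],[[-0.0001,0.0041,0],-0.03,0],[[0,0,0],0,0]]'|sed -n 2p; python3 s.py
```

```text
eef_pos: [0.4773, -0.2446, 0.0546]
  F tool [ 0.2818  2.0383 -1.1314] M tool [-0.4527  0.3605  0.09  ] nut in tool [ 0.1372  0.0019 -0.0233] az 54.17 pitch [ 0.0004 -0.001 ]
  T nut 0.189  T pin 0.116  t 45.55
```

```bash
python3 -m creep '[[[0,0.0046,0],-0.03,0],[[0,0,0],0,0]]'|sed -n 2p; python3 s.py
```

```text
eef_pos: [0.481, -0.2471, 0.0546]
  F tool [-0.1777  2.0701 -1.4275] M tool [-0.0207  0.4363  0.0624] nut in tool [ 0.1371  0.0017 -0.0234] az 55.93 pitch [ 0.0003 -0.0013]
  T nut 0.222  T pin 0.147  t 45.75
```

```bash
python3 -m creep '[[[0,0.0027,0],-0.02,0],[[0,0,0],0,0]]'|sed -n 2p; python3 s.py
```

```text
eef_pos: [0.4832, -0.2486, 0.0546]
  F tool [ 0.4322 -0.4992 -1.5255] M tool [ 0.0974  0.4488 -0.0652] nut in tool [ 0.1371  0.0018 -0.0234] az 57.07 pitch [ 0.0002 -0.001 ]
  T nut -0.004  T pin 0.014  t 45.95
```

```bash
python3 -m creep '[[[0,0,-0.002],0,0],[[0,0,-0.003],0,0],[[0,0,-0.004],0,0],[[0,0,0],0,0]]'|sed -n 2p; python3 s.py && python3 -m creep '[[[0,0,-0.005],0,0],[[0,0,-0.008],0,0],[[0,0,-0.01],0,0],[[0,0,-0.02],0,0],[[0,0,-0.03],0,0],[[0,0,-0.03],0,0],[[0,0,0],0,0]]'|sed -n 2p; python3 s.py; python3 -c "
from h import *
A=yaw();o=monitor.get_obs();print(A[:,0],o['eef_pos'],o['q'])"
```

```text
eef_pos: [0.4832, -0.2489, 0.0641]
  F tool [ 0.9091 -0.8053  3.8767] M tool [ 0.0293 -0.0013 -0.0319] nut in tool [ 0.1373  0.0015 -0.0139] az 57.01 pitch [-0.0001 -0.0001]
  T nut -0.080  T pin -0.051  t 46.35
eef_pos: [0.4855, -0.2507, 0.1711]
  F tool [-0.2551  0.9224  4.5755] M tool [-0.0361 -0.1344  0.0094] nut in tool [ 0.1374 -0.0023  0.0934] az 56.95 pitch [0.0021 0.0073]
  T nut 0.117  T pin 0.084  t 47.05
[0.54530672 0.83823385 0.00214546] [ 0.48551999 -0.25069071  0.17110957] [-0.21922949  0.40817362  0.74409736  1.96704672 -0.35504877  0.89043129
  0.13263756]
```

```bash
python3 -m creep '[[[0,0,0],-0.1373,0],[[0,0,0],-0.1373,0],[[0,0,0],-0.1373,0],[[0.0423,-0.0053,0],0,0],[[0.0423,-0.0053,0],0,0],[[0.0423,-0.0053,0],0,0],[[0.0423,-0.0053,0],0,0],[[0.0423,-0.0053,0],0,0],[[0.0423,-0.0053,0],0,0],[[0.0423,-0.0053,0],0,0],[[0.0423,-0.0053,0],0,0],[[0.0423,-0.0053,0],0,0],[[0.0423,-0.0053,0],0,0],[[0.0423,-0.0053,0],0,0],[[0.0416,-0.0055,0],0,0],[[0,0,0.02],0,0],[[0,0,0.02],0,0],[[0,0,0.01],0,0],[[0,0,0],0,0],[[0,0,0],0,0]]'|sed -n 1,2p
python3 -c "
from h import *
o=monitor.get_obs();A=yaw();print(A[:,0],((np.array([.5058,.2598,.0187])-o['eef_pos'])@A).round(4))"
```

```text
t: 49.05
eef_pos: [0.5035, 0.2611, 0.1171]
[ 1.64260796e-01  9.86416940e-01 -1.02434748e-04] [-0.0009  0.0025  0.0984]
```

```bash
python3 -m creep '[[[-0.0009,0.0022,0.02],0,0],[[0,0,0.02],0,0],[[0,0,0.015],0,0],[[0,0,0],0,0],[[0,0,0],0,0],[[0,0,0],0,0],[[0,0,0],0,0]]'|sed -n 1,2p
python3 - <<'E'
from h import *
o=monitor.get_obs();A=yaw();print(A[:,0],((np.array([.5058,.2598,.0187])-o['eef_pos'])@A).round(4)); c=cam("wrist",o)
g=cv2.cvtColor(eyes.read_camera("wrist"),cv2.COLOR_BGR2GRAY);cv2.imwrite("pics/w9.png",g)
for r in range(5,215,15): print(r,''.join('#' if v>200 else '+' if v>110 else '-' if v>60 else '.' for v in g[r,200:320]))
xh=np.array([.1642,.9864,0]);yh=np.array([.9864,-.1642,0]);r0=np.array([.5299,.3933,0])
print("home base front-end corners",proj(c,[r0-.050*xh-.03*yh+[0,0,.006],r0-.050*xh+.03*yh+[0,0,.006]]))
E
```

```text
t: 49.75
eef_pos: [0.5059, 0.2607, 0.0628]
[0.16343823 0.98655268 0.00132285] [-0.0009 -0.      0.0441]
5 .....................------------------++++++#########################++++++++------------------........................
20 ........................................++###############################+-.............................................
35 ....................................+###########++++++++++++++++++############-.........................................
50 ......................................-++##################################+............................................
65 .......................................+##################################+---.-..-.-.--....-...........---.--....-.....
80 .....................................-++##################################+++----------------..-----.---.---------------
95 --..--....-#########################++++##################################+++##########################+---.------------
110 ----------.+#########################+++##################################++##########################+-----------------
125 -.----------+#######++++++++++++------++##################################++---+++++++++++++++########--------.---------
140 .-----------+########++++++++++++++---+++################################++++----++++++++++++########-------------------
155 -------------+#######################++++################################++#########################--------------------
170 -------------+########################++#################################++########################+--------------.-----
185 .-------------+#######################+++###############################++#########################--------------------.
200 ..............-+++##+++####+#+++++#++++++###############################++#######################+--------.-............
home base front-end corners [[210.08404394  85.78296826]
 [303.91183661  85.87369004]]
```

```bash
python3 -m creep '[[[-0.0008,0,0.012],0,0],[[0,0,0.01],0,0],[[0,0,0.007],0,0],[[0,0,0.006],0,0],[[0,0,0.005],0,0],[[0,0,0.003],0,0],[[0,0,0],0,0],[[0,0,0],0,0]]'|sed -n 1,4p; python3 s.py
```

```text
t: 50.6
eef_pos: [0.5053, 0.2596, 0.0189]
tool_rot: [0.0, 0.763, 0.647, 0.0]
contact_force: [-0.3, -0.7, -4.2]
  F tool [-0.7355 -0.1679  4.1578] M tool [-0.0655 -0.0798  0.0379] nut in tool [-0.3799  0.1176 -0.0592] az 80.59 pitch [0.0003 0.0004]
  T nut 0.112  T pin 0.118  t 50.60
```

```bash
for k in 1 2 3; do python3 -m creep '[[[0,0,0.001],0,0],[[0,0,0],0,0]]'|sed -n 1,2p; python3 s.py|head -1; done
```

```text
t: 50.8
eef_pos: [0.5054, 0.2596, 0.0188]
  F tool [-1.7177 -2.1983 -7.1205] M tool [ 0.6305 -0.4543  0.0005] nut in tool [-0.3799  0.1176 -0.0595] az 80.58 pitch [0.0008 0.    ]
t: 51.0
eef_pos: [0.5054, 0.2596, 0.0187]
  F tool [ -4.0642  -4.8972 -17.5133] M tool [ 1.387  -0.9229 -0.0509] nut in tool [-0.3799  0.1176 -0.0598] az 80.58 pitch [ 0.0013 -0.0004]
t: 51.2
eef_pos: [0.5054, 0.2596, 0.0187]
  F tool [ -6.2607  -9.0045 -27.7969] M tool [ 1.9907 -1.3471 -0.0615] nut in tool [-0.3798  0.1176 -0.0601] az 80.57 pitch [ 0.0018 -0.0008]
```

```bash
python3 -m creep '[[[0,0,-0.0028],0,0],[[0,0,0],0,0]]'|sed -n 1,2p; python3 s.py|head -1; python3 -m creep '[[[0,0,0],0,0.4],[[0,0,0],0,0.7],[[0,0,0],0,1],[[0,0,0],0,1],[[0,0,0],0,1],[[0,0,0],0,1],[[0,0,-0.02],0,1],[[0,0,-0.04],0,1],[[0,0,-0.04],0,1],[[0,0,-0.04],0,1],[[0,0,-0.04],0,1],[[0,0,-0.03],0,1],[[0,0,0],0,1],[[0,0,0],0,1]]' 40
python3 - <<'E'
from h import *
np.set_printoptions(precision=4,suppress=True)
o=monitor.get_obs();A=yaw();c=cam("wrist",o);g=cv2.cvtColor(eyes.read_camera("wrist"),cv2.COLOR_BGR2GRAY)
m=(g>110).astype(np.uint8); m[:,:215]=0; m[:,310:]=0; m[250:]=0
cs,h=cv2.findContours(m,cv2.RETR_CCOMP,cv2.CHAIN_APPROX_NONE)
for k,ct in enumerate(cs):
    if h[0][k][3]>=0 and cv2.contourArea(ct)>300 and cv2.boundingRect(ct)[1]<25:
        M=cv2.moments(ct);p=(M['m10']/M['m00'],M['m01']/M['m00']);print("hole",p,cast(c,p,.036)[0],"home .5299 .3933")
for r in(145,165,185,205): print(r,''.join('#' if v>200 else '+' if v>110 else '-' if v>60 else '.' for v in g[r,215:310]))
print(proj(c,[(.5299,.3933,.036),(.5089,.2699,.042),(.4997,.2146,.042)]))
for n in("side","top"):
    a=cv2.imread(f"pics/{n}0.png"); b=eyes.read_camera(n); d=cv2.absdiff(a,b).max(2); d=(cv2.blur(d,(3,3))>40).astype(np.uint8)
    k,_,st,_=cv2.connectedComponentsWithStats(d); print(n,[s.tolist() for s in st[1:] if s[4]>12])
E
```

```text
t: 51.4
eef_pos: [0.5055, 0.2598, 0.0191]
  F tool [-0.3725 -0.9266  2.6476] M tool [-0.0437 -0.0859  0.0121] nut in tool [-0.3802  0.1175 -0.0592] az 80.6 pitch [0.0009 0.0009]
t: 52.8
eef_pos: [0.5051, 0.2597, 0.2289]
tool_rot: [-0.0, 0.763, 0.647, 0.001]
contact_force: [-0.8, -0.1, -0.3]
gripper_width: 0.999
grasp_force: 0.0
hole (256.87608479157774, 39.398918765115944) [0.5291 0.3925 0.036 ] home .5299 .3933
145 -----------------+################################################++-+++--------+-++++---------
165 ------------------#############---++++-+++++++++++++##############--++-------------------------
185 ---...------------+############---------------------+###########+------------------------------
205 .----.........-----+###########--------------------+############+-----------------------------.
[[257.4775  38.3906]
 [256.832  159.6101]
 [256.7533 205.8574]]
side [[117, 0, 110, 126, 3522], [0, 3, 12, 43, 102], [9, 55, 109, 202, 3706], [224, 91, 6, 5, 15], [30, 122, 26, 24, 346], [24, 138, 8, 6, 31], [24, 146, 13, 44, 138], [35, 148, 33, 34, 231], [34, 160, 44, 101, 1020], [211, 184, 14, 17, 97], [32, 204, 9, 9, 28], [84, 223, 3, 9, 13], [26, 251, 36, 39, 270], [122, 251, 33, 33, 584], [119, 317, 10, 18, 93], [65, 331, 3, 6, 13], [98, 334, 20, 10, 111], [65, 340, 5, 9, 40], [79, 342, 12, 3, 32], [71, 347, 14, 9, 80], [176, 352, 12, 24, 141]]
top [[121, 110, 109, 170, 9238], [229, 214, 7, 8, 46], [172, 248, 91, 88, 1698], [266, 312, 20, 10, 144], [0, 326, 39, 26, 739], [267, 329, 27, 33, 431], [240, 330, 31, 54, 1378], [0, 356, 79, 28, 1173], [328, 374, 14, 10, 78], [298, 380, 17, 4, 52]]
```

The ring is within 1 mm of where it lay, and the bystanders have not changed in the images. Handing in.

```bash
python3 -c "
from station import bot
print(bot.hand_in())"
```

```text
the job is handed in; nothing more can be done
None
```

The nut is tightened until the wrench gave (pin torque peaked near 1.3 N m, stopped at about 1.0 on the falling side), and the wrench is back in its cradle within about 1 mm of where it lay; it was seated on the second try after I put it back and regripped it, the bystanders look unmoved, and I handed in at about 53 s with no verdict shown.

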